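# Close and nip up a bench tube clamp on a gold barrel

### The arm

A 6-joint arm with a two-finger parallel gripper is mounted at the origin on the work surface. World frame = base frame: x ahead of the robot, y to its left, z up, the work surface at z = 0. Lengths are in m, angles in rad, forces in N, time in s.
With the tool pointing down it reaches from about 0.35 to 0.875 m from the base axis. Payload 15.5 kg.
Tool frame: the origin (TCP) lies midway between the tips of the shut fingers; the grasp point (between the pads) lies bot.grip_point_offset behind it (bot.grip_point_offset is the distance from the TCP to the grasp point, in m); z points along the fingers, y is the direction in which the jaws open and shut (so a half turn about z gives the same grasp; the last joint's range is limited). The gripper opens to 85 mm and grips with 20 to 120 N. Pads are 22 mm wide; open, the fingers measure 114 mm over their backs; the gripper's body (76 mm by 85 mm) begins 54 mm behind the grasp point. The pads swing forward as they close: fully open they stand 13 mm farther back than shut.
Start: joints at [1.03, 0.494, 1.345, -0, 1.302, -0.096], TCP at [0.269, 0.564, 0.231] pointing down, gripper open.
Joint ranges: [-2.91, 2.91], [-0.82, 2.16], [0.22, 2.67], [-1.22, 4.37], [0.12, 2.79], [-3.08, 3.08]. Speed limits (rad/s): [1.89, 1.89, 2.57, 3.01, 3.01, 3.01].

### API

Orientations are given as a unit quaternion [w, x, y, z].
In Python, from workcell import bot gives the robot as it stands.
- The arm moves only by the tool jog_arm, never from a script. Its argument "rows" is a list of rows, each a list of 6 numbers: the shift along the tool's x, y, z in mm, then the turn, a rotation vector about the tool's x, y, z in degrees. In form: [[x, y, z, ax, ay, az], ...]. A call has exactly 10 rows; each row is the pose to reach, as a shift and turn from the pose commanded when the call began, along the tool's axes at that moment; what a row does not reach only later rows make up. A row lasts 1/10 s, in which the tool goes at most 50 mm and 8.59 degrees, less where a joint would pass 70% of its speed; a pose out of reach is approached as far as the arm can. A call with a gripper value outside its range is refused whole. "hand" is the opening, from 0 (shut) to 1 (fully open), set as the call begins (left out, the last holds). The fingers move at their own pace and stop on an object; "force" is the grip in N (left out, the last holds). Time passes only in rows, so rows that repeat a pose let the fingers close, or fill a call up. It gives the time, the measured TCP pose, the force and the opening at its end, in the units of the state.
- bot.get_state(): the state, without advancing time (a new reading comes with each control period).
- bot.get_image(name): name is "side" or "top"; returns (picture, depth): 480x640x3 uint8, blue, green, red; 480x640 float32, m along the optical axis (not along the pixel's ray), 0 where there is no reading.
- bot.camera_model(name): a dict with "mtx" (3x3 intrinsics, pixels), "k1" (the pictures are not rectified: a ray, as slopes to the right and down, at radius r is drawn at 1 + k1 r^2 times it, then the intrinsics apply), "T" (4x4, takes a point from camera to world coordinates). Camera axes: x right, y down, z forward; pixel columns grow to the right and rows downward; lengths in m; the calibration is good to about 2 mm. A picture is of the moment at which its call begins. camera_model takes no time and is no camera call.
- bot.sign_off(): hands the job in, once; it reports no verdict.
Trained networks look in the newest picture that a camera, given by its name, has taken for a name from the list of things; names that differ only in an ending like _2 or _b are one class to them, and where a whole thing is asked for, a point or a joint stands for the part that bears it (a point fixed in the world has none). Each returns a list of dicts, best first, with "score" (0 to 1); they miss things now and then, are a little off and sometimes report something else, mostly with a low value. They report only what shows in the picture. A call takes as long as a camera call.
- bot.search_frame(name, camera): "at" ([x, y, z] in m, in the coordinates of the camera as it stood for that picture, good to about 4 mm: the middle of the surface that is visible of it).
- bot.trace(name, camera): "region" (480x640 bool, what is visible of it).
- bot.place_of(name, camera): "at" ([x, y, z] in m, in the coordinates of the camera as it stood for that picture, good to about 4 mm: a listed point, or the origin of a listed thing).
The state is a dict: "time": time; "joints": joint angles; "joint_vel": joint speeds; "effort": joint torques, N m; "eef_pos": TCP position; "eef_rot": TCP orientation; "ft_force": force on the tool from outside, world axes, zero at the start; "wrist_torque": the same for the moment, N m; "grip_width": opening from 0.0 (shut) to 1.0 (fully open).
Only numpy, scipy, OpenCV 4.12 (cv2) and the standard library are available. Lean on these libraries where they do the work, as an engineer would, in place of code of your own. Each camera call takes 0.05 s, during which the arm holds its last target. There are 200 camera calls.

### The job

Clamp the gold barrel that lies in the bench clamp: swing the open hinged cap over and lay it gently home on the barrel, swing the hinged bolt up into the slot of the cap's lug, and turn the bolt's lever nut clockwise until it comes up hard against its stop, feeling for the stop and never forcing the lever (50 N bends it). The barrel is thin-walled: press it gently, leave it where it lies, do not shift the other barrels, sleeve, ring or box around it, and let go.

Things in the scene. Friction and masses are not known exactly. Their poses are not given: they have to be found in the camera images.
- clamp: Bench clamp on a grey plate 150x270x12 mm, bolted down. Origin: centre of the plate's underside. x across the tube (cap hinge at -x, swing bolt at +x), y along the tube, z up. Tube axis at z=78 mm, x=0; saddle and cap are rings 36 mm wide in y, outer radius 42 mm, at y=0. A V rest at y=-105 mm carries the barrel's other end. Cap hinge axis x=-48, z=78 mm.
- cap: Cast aluminium half ring hinged to the clamp, 36 mm wide. Origin on the hinge axis (which is along y); axes parallel to the clamp's when closed. In its own frame: ring centre at x=48 mm, outer radius 42 mm above it (crown at x=48, z=42 mm), forked lug x=82 to 116, z=4 to 18 mm, slot 14 mm wide in y, open at the +x end. Starts opened 1.7 to 1.95 rad; the stiff hinge leaves it where it is put.
- lug (a point): The middle of the slot on the upper face of the cap's lug, at (110, 0, 18) mm in the cap's frame; the bolt belongs here.
- bolt_pin (a point): Middle of the pin on which the swing bolt turns, at (62, 0, 42) mm in the clamp's frame. The bolt turns about the clamp's y axis.
- hub (a point): Centre of the top of the clamp nut's hub, on the bolt's axis about 90 mm from the pin (132 mm above the bench with the bolt upright); z along the bolt. Hub 20 mm in diameter, 30 mm tall, below it a flange 23 mm in diameter that bears on the lug. A push on the hub's side swings the bolt; a push on the lever turns the nut.
- lever (a point): A point on the nut's cranked hand lever, 50 mm from the bolt's axis, 12 mm higher than the hub's top; lever round, 11 mm thick, with a 20 mm ball 60 mm from the axis. At the start it points, seen along the bolt, along the clamp's -y axis turned -0.1 to 0.8 rad towards its +x side; tightening swings it clockwise seen from above: over the cap, to the hinge side.
- nut (a joint): Turn of the nut on its coarse thread, rad, growing as it is tightened (clockwise seen from its top). It runs at about 1 N at the lever point, stiffens to 2 to 5 N as its flange clamps the lug, then comes up hard against a shoulder in the thread, which limits the grip on thin tubes: 1.8 to 2.8 rad from the start, to be found by feel. It stays where it is left.
- swing_bolt: The swing bolt: steel stem 10 mm thick, 98 mm long, with the nut and lever that it carries. Origin at the pin, z along the bolt, y as the clamp's. Leans outward (to the clamp's +x) by 0.8 to 1.15 rad at the start; upright it is centred in the slot, leaning in 0.045 rad it meets the slot's bottom. Stays where left; takes 2 to 4 N at the hub. Over 50 N of finger force on bolt, nut or lever bends it.
- barrel: Gold stepped aluminium barrel lying in the saddle and the V rest, 60 mm in diameter (46 mm at its end), 260 mm long. Origin on its axis, y along it. Thin-walled: the cap must never press on it with more than 110 N (a fingertip push of 5 to 15 N on the lug beds the cap; the nut at its stop clamps with 40 to 70 N).
- tall_barrel: Stepped gold barrel, 64 mm wide, 130 mm tall, standing on the bench; not part of the job. Origin: centre of its foot.
- slim_barrel: Slim barrel, 36 mm wide, 125 mm tall, standing on the bench; not part of the job. Origin: centre of its foot.
- sleeve: Black open sleeve, 68 mm wide, 55 mm tall, standing on the bench; not part of the job. Origin: centre of its foot.
- collar: Small steel ring, 36 mm wide, 12 mm tall, lying on the clamp's plate; not part of the job. Origin: centre of its underside.
- carton: Closed cardboard box 100x130x70 mm on the bench; not part of the job. Origin: centre of its underside.

How it is judged:
By the outcome, as a careful person would: the job done as asked, in the order asked, and still so for the second after the job is handed in, with the robot touching nothing.
It also fails if it takes over 64 s, if anything falls off the work surface, if the arm or the gripper's body presses on something with over 40 N, if the wrist force passes 120 N, or if a joint passes its speed limit or range.

## Working session

There is one attempt and no reset: what is moved stays moved. The work goes in short steps, Python scripts to look and compute and a tool call to move; the robot and the scene stay as the last step left them, time stands still between calls to the robot, and variables do not carry over. Pictures are saved under pics/ and viewed, about 8 in all and at most 12, crops included, and the job is handed in when it is done.

Besides the shell and the picture viewer there is one more tool, called after "Call:" as a command line: name --pt "numbers of a row" for each row, then --argument value for the rest. jog_arm: Moves the arm, as the interface text tells. Its arguments: {"type":"object","properties":{"rows":{"type":"array","items":{"type":"array","items":{"type":"number"}}},"hand":{"type":"number"},"force":{"type":"number"}},"required":["rows"]}

```bash
mkdir -p pics; ls; cat > h.py <<'E'
import numpy as np, cv2
from scipy.spatial.transform import Rotation as R
from workcell import bot
def w(cam,p):
    T=np.array(bot.camera_model(cam)["T"]); return T[:3,:3]@np.array(p)+T[:3,3]
def tool():
    s=bot.get_state(); q=s["eef_rot"]; return np.array(s["eef_pos"]),R.from_quat([q[1],q[2],q[3],q[0]])
E
python3 - <<'E'
from h import *
np.set_printoptions(precision=4,suppress=True)
for c in ["side","top"]:
    im,d=bot.get_image(c); cv2.imwrite(f"pics/{c}0.png",im); np.savez(f"{c}0.npz",im=im,d=d)
    m=bot.camera_model(c); print(c,m["T"],m["mtx"],m["k1"])
    for n in ["clamp","cap","lug","bolt_pin","hub","lever","swing_bolt","barrel","tall_barrel","slim_barrel","sleeve","collar","carton"]:
        r=bot.place_of(n,c)
        print(n,[(np.round(w(c,x["at"]),4),round(x["score"],2)) for x in r[:2]])
s=bot.get_state(); print(s); print(bot.grip_point_offset)
E
```

```text
pics
side [[-0.9926 -0.0952  0.0751  0.4599]
 [-0.1212  0.7712 -0.6249  0.5865]
 [ 0.0016 -0.6294 -0.7771  0.846 ]
 [ 0.      0.      0.      1.    ]] [[436.6563   0.     319.1993]
 [  0.     436.6563 240.6145]
 [  0.       0.       1.    ]] -0.04527646272870171
clamp []
cap [(array([0.5216, 0.0628, 0.0789]), 0.58)]
lug []
bolt_pin [(array([ 0.562 , -0.0379,  0.0405]), 0.7), (array([ 0.5782, -0.1026,  0.0961]), 0.61)]
hub [(array([ 0.5769, -0.103 ,  0.0951]), 0.63)]
lever [(array([ 0.5483, -0.1416,  0.0889]), 0.77)]
swing_bolt [(array([ 0.5567, -0.0405,  0.045 ]), 0.64), (array([ 0.5485, -0.1362,  0.087 ]), 0.58)]
barrel [(array([0.5476, 0.0228, 0.0784]), 0.59)]
tall_barrel [(array([ 0.3711,  0.3996, -0.0023]), 0.83)]
slim_barrel [(array([ 0.5212,  0.3892, -0.0028]), 0.73)]
sleeve [(array([ 0.421 , -0.4287,  0.0015]), 0.96)]
collar [(array([0.6046, 0.0972, 0.0084]), 0.7)]
carton [(array([ 0.5987, -0.4287,  0.0015]), 0.82)]
top [[ 0.0046 -0.9832  0.1824  0.2489]
 [-1.     -0.0058 -0.006  -0.0364]
 [ 0.007  -0.1824 -0.9832  1.5423]
 [ 0.      0.      0.      1.    ]] [[538.1271   0.   
[... 663 characters left out ...]
4217, -0.4294,  0.0053]), 0.93)]
collar [(array([0.6084, 0.0966, 0.0143]), 0.53), (array([0.5447, 0.0195, 0.0014]), 0.31)]
carton [(array([ 0.602 , -0.4305,  0.0023]), 0.69), (array([ 0.552 , -0.1392,  0.093 ]), 0.65)]
{'time': 1.4, 'joints': array([ 1.0295,  0.4936,  1.3455,  0.    ,  1.3025, -0.0955]), 'joint_vel': array([-0.0011,  0.0004, -0.0008, -0.0001,  0.0017, -0.0012]), 'effort': array([  0.0018, -88.2043, -38.4262,  -0.    ,   0.001 ,   0.    ]), 'eef_pos': array([0.2695, 0.5639, 0.2313]), 'eef_rot': array([-0.    ,  0.221 ,  0.9753, -0.    ]), 'ft_force': array([ 0.0242,  0.9055, -0.7039]), 'wrist_torque': array([-0.0041, -0.0155,  0.0285]), 'grip_width': 0.998620952458198}
0.0187
```

View pics/side0.png

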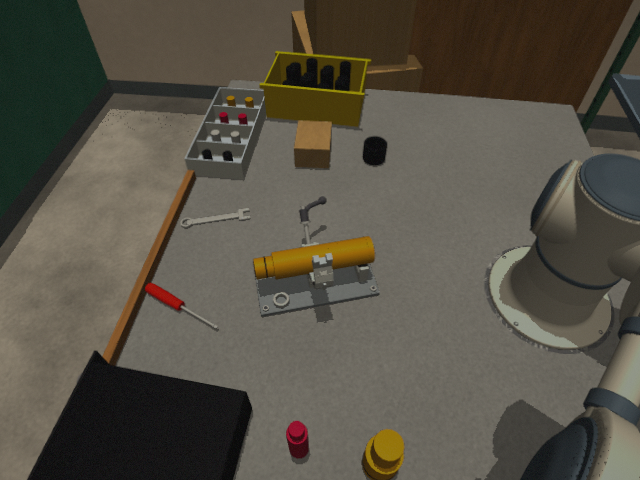

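View pics/top0.png

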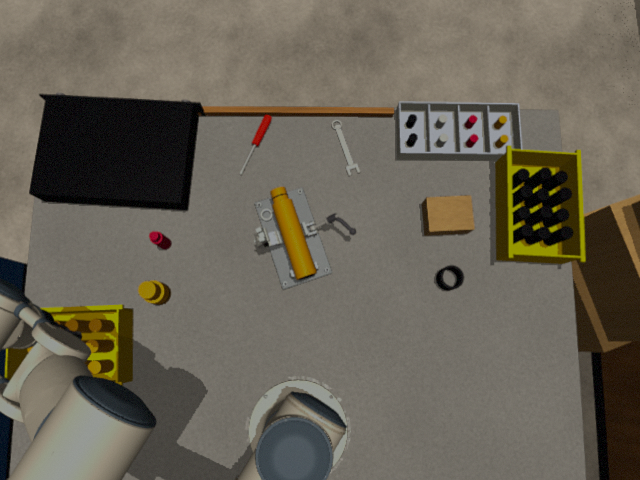

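The side view shows the clamp at about (318,270), with the cap standing open at (320,265) and the lever at (315,205). The top view shows the clamp at (295,238) and the hub and lever at (330,222) to (350,230). Next I refine the clamp pose using depth.

```bash
cat >> h.py <<'E'
def cloud(cam,d,mask):
    m=bot.camera_model(cam); K=np.array(m["mtx"]); v,u=np.nonzero(mask&(d>0))
    p=cv2.undistortPoints(np.stack([u,v],1).astype(float)[:,None],K,np.array([m["k1"],0,0,0.]))[:,0]
    z=d[v,u]; T=np.array(m["T"]); return np.c_[p[:,0]*z,p[:,1]*z,z]@T[:3,:3].T+T[:3,3]
E
python3 - <<'E'
from h import *
from scipy.optimize import least_squares
np.set_printoptions(precision=4,suppress=True)
pts={}
for c in ["side","top"]:
    d=np.load(f"{c}0.npz")["d"]
    for n in ["barrel","cap","swing_bolt","lever","clamp"]:
        r=bot.trace(n,c)
        if r: 
            pts[c,n]=cloud(c,d,r[0]["region"]); print(c,n,len(pts[c,n]),round(r[0]["score"],2),np.median(pts[c,n],0))
    for n in ["hub","lever","bolt_pin","cap","clamp","lug"]:
        a=[w(c,x["at"]) for _ in range(3) for x in bot.place_of(n,c)[:1]]
        print(c,n,np.array(a))
def res(p,P):
    yaw,x0,y0,z0=p; y=np.array([-np.sin(yaw),np.cos(yaw)]);x=np.array([np.cos(yaw),np.sin(yaw)])
    q=P[:,:2]-[x0,y0]; s=q@y; k=(abs(s+20)<70)
    return np.where(k,np.hypot(q@x,P[:,2]-z0)-.03,0)
for c in ["side","top"]:
    P=pts[c,"barrel"]; f=least_squares(res,[-1.197,.545,.021,.078],loss="soft_l1",f_scale=.002,args=(P,)); print(c,f.x,f.cost)
np.savez("pts.npz",**{a+"_"+b:v for (a,b),v in pts.items()})
E
```

```text
side barrel 2804 0.96 [0.5443 0.0296 0.1004]
side cap 666 0.96 [0.5108 0.1046 0.1505]
side swing_bolt 335 0.86 [ 0.57   -0.093   0.0948]
side lever 634 0.54 [0.5114 0.1044 0.1519]
side clamp 4606 0.7 [0.5269 0.0613 0.0124]
side hub [[ 0.5769 -0.103   0.0951]
 [ 0.5769 -0.103   0.0951]
 [ 0.5769 -0.103   0.0951]]
side lever [[ 0.5483 -0.1416  0.0889]
 [ 0.5483 -0.1416  0.0889]
 [ 0.5483 -0.1416  0.0889]]
side bolt_pin [[ 0.562  -0.0379  0.0405]
 [ 0.562  -0.0379  0.0405]
 [ 0.562  -0.0379  0.0405]]
side cap [[0.5216 0.0628 0.0789]
 [0.5216 0.0628 0.0789]
 [0.5216 0.0628 0.0789]]
side clamp []
side lug []
top barrel 1993 0.75 [0.5313 0.0167 0.1017]
top cap 331 0.74 [0.5126 0.0877 0.1498]
top swing_bolt 298 0.73 [ 0.5681 -0.0978  0.0955]
top lever 113 0.52 [0.6056 0.0961 0.0206]
top clamp 3310 0.59 [0.5271 0.0159 0.0138]
top hub [[ 0.5826 -0.1024  0.1021]
 [ 0.5826 -0.1024  0.1021]
 [ 0.5826 -0.1024  0.1021]]
top lever [[ 0.5519 -0.1412  0.0911]
 [ 0.5519 -0.1412  0.0911]
 [ 0.5519 -0.1412  0.0911]]
top bolt_pin [[ 0.5629 -0.0398  0.0402]
 [ 0.5629 -0.0398  0.0402]
 [ 0.5629 -0.0398  0.0402]]
top cap [[0.5246 0.0629 0.0782]
 [0.5246 0.0629 0.0782]
 [0.5246 0.0629 0.0782]]
top clamp [[0.5429 0.0205 0.0014]
 [0.5429 0.0205 0.0014]
 [0.5429 0.0205 0.0014]]
top lug [[0.5204 0.1001 0.1827]
 [0.5204 0.1001 0.1827]
 [0.5204 0.1001 0.1827]]
side [-1.2545  1.0459  0.1847  0.077 ] 0.00862579902463449
top [-1.2379  0.8455  0.125   0.0769] 0.008394803067442237
```

```bash
python3 - <<'E'
from h import *
from scipy.optimize import least_squares
np.set_printoptions(precision=4,suppress=True)
D=np.load("pts.npz"); c0=np.array([.543,.0205])
def fr(yaw): return np.array([np.cos(yaw),np.sin(yaw)]),np.array([-np.sin(yaw),np.cos(yaw)])
for c in ["side","top"]:
    P=D[c+"_barrel"]; s=(P[:,:2]-c0)@fr(-1.22)[1]; print(c,np.percentile(s,[0,1,50,99,100]))
    P=P[(s>-.11)&(s<.06)&(P[:,2]>.08)]
    f=least_squares(lambda p:np.hypot((P[:,:2]-c0)@fr(p[0])[0]-p[1],P[:,2]-p[2])-.03,[-1.2,0,.078],loss="soft_l1",f_scale=.002)
    print(c,f.x,np.std(f.fun))
yaw=-1.22
for n,q in dict(hubs=(.5769,-.103),hubt=(.5826,-.1024),pin=(.562,-.0379),pint=(.5629,-.0398),cap=(.5216,.0628),capt=(.5246,.0629),lug=(.5204,.1001),lev=(.5483,-.1416),levt=(.5519,-.1412)).items():
    x,y=fr(yaw); print(n,(np.array(q)-c0)@x,(np.array(q)-c0)@y)
for n in ["side_cap","top_cap","side_swing_bolt","top_swing_bolt"]:
    P=D[n]; x,y=fr(yaw); L=np.c_[(P[:,:2]-c0)@x,(P[:,:2]-c0)@y,P[:,2]]
    print(n,np.percentile(L,[1,50,99],axis=0))
    if "cap" in n:
        h=L[L[:,2]>.16]; print("top part",h.mean(0),np.percentile(h,[5,95],axis=0))
# plate corners from clamp mask, level ~12mm
P=np.r_[D["top_clamp"],D["side_clamp"]]; P=P[(P[:,2]>.006)&(P[:,2]<.018)]
for t in ["top","side"]:
    P=D[t+"_clamp"]; P=P[(P[:,2]>.007)&(P[:,2]<.017)].astype(np.float32)
    print(t,len(P),cv2.minAreaRect(P[:,:2]*1000), P[:,2].mean())
E
```

```text
side [-0.1329 -0.1302  0.0073  0.1243  0.1281]
side [-1.2376 -0.0007  0.0773] 0.009232055810825918
top [-0.134  -0.1329 -0.012   0.1242  0.1288]
top [-1.2378  0.0001  0.0777] 0.0027129703197680847
hubs 0.12762836130551883 -0.010604781490815483
hubt 0.12902368244572887 -0.005045727712007141
pin 0.061372671589038454 -0.00222602381479485
pint 0.06346624153772909 -0.002033761312108271
cap -0.04707792174345999 -0.00556051115605934
capt -0.046140894440143757 -0.0027088485124705302
lug -0.08251870262974045 0.006130555953946353
lev 0.15404932811479588 -0.050727748889340195
levt 0.154910813059006 -0.04720953290806519
side_cap [[-0.1035 -0.0202  0.0442]
 [-0.0886 -0.0011  0.1505]
 [-0.039   0.0157  0.1906]]
top part [-0.0837 -0.0023  0.1788] [[-0.0888 -0.0188  0.1623]
 [-0.0761  0.0152  0.1901]]
top_cap [[-0.0991 -0.0198  0.0804]
 [-0.074  -0.0055  0.1498]
 [-0.0434  0.0148  0.1949]]
top part [-0.0758 -0.0032  0.178 ] [[-0.0869 -0.0193  0.163 ]
 [-0.065   0.013   0.1927]]
side_swing_bolt [[ 0.0712 -0.0647 -0.002 ]
 [ 0.1192 -0.0092  0.0948]
 [ 0.2127  0.0032  0.1092]]
top_swing_bolt [[ 0.0557 -0.066  -0.0038]
 [ 0.1244 -0.0096  0.0955]
 [ 0.1654  0.0102  0.1118]]
top 1889 ((540.4813842773438, 19.51239776611328), (270.31060791015625, 149.8204803466797), 18.865398406982422) 0.011967224
side 3103 ((529.94482421875, 46.49607467651367), (269.6351318359375, 97.11461639404297), 19.12967872619629) 0.0116240475
```

```bash
cat >> h.py <<'E'
C=np.array([.5405,.0196,0]); YAW=-1.239
Rc=R.from_euler("z",YAW)
def pose(x,y,z,tau=0.,roll=0.):
    """clamp-frame TCP (mm) -> world; tool z=(sin tau,0,-cos tau), jaw (tool y) along clamp +y, tool x = y x z"""
    d=np.array([np.sin(tau),0,-np.cos(tau)]); yy=np.array([0,1.,0]); xx=np.cross(yy,d)
    return C+Rc.apply(np.array([x,y,z])/1000), Rc*R.from_matrix(np.c_[xx,yy,d])*R.from_euler("z",roll)
def local(p): return Rc.inv().apply(np.asarray(p)-C)*1000
def rows(ps,start=None,nd=0):
    p0,r0=start or tool()
    for p,r in ps:
        print([float(v) for v in np.round(np.r_[r0.inv().apply(p-p0)*1000,np.degrees((r0.inv()*r).as_rotvec())],nd)],end=",")
    print()
def interp(a,b,n,u=None):
    from scipy.spatial.transform import Slerp
    s=Slerp([0,1],R.concatenate([a[1],b[1]])); u=np.linspace(0,1,n+1)[1:]
    return [(a[0]+(b[0]-a[0])*k,s(k)) for k in u]
def capQ(th,s=110,tau=None):
    tau=min(.6,max(th,0)) if tau is None else tau
    q=np.array([-48+s*np.cos(th)-18*np.sin(th),78+s*np.sin(th)+18*np.cos(th)])-11*np.array([np.cos(tau),np.sin(tau)])
    return pose(q[0],0,q[1],tau)
E
python3 - <<'E'
from h import *
a=tool(); b=capQ(2.05); m=(b[0]+np.array([0,.03,.05]),b[1])
print(a[0],b[0],m[0]); rows(interp(a,m,10))
rows(interp(m,b,10),m)
E
```

```text
[0.26948418 0.56390184 0.23124526] [0.50018318 0.13661868 0.16109948] [0.50018318 0.16661868 0.21109948]
[-38.0, -26.0, 2.0, 1.0, -3.0, 4.0],[-76.0, -52.0, 4.0, 3.0, -7.0, 9.0],[-114.0, -78.0, 6.0, 4.0, -10.0, 13.0],[-152.0, -104.0, 8.0, 5.0, -13.0, 18.0],[-190.0, -129.0, 10.0, 7.0, -16.0, 22.0],[-228.0, -155.0, 12.0, 8.0, -20.0, 26.0],[-266.0, -181.0, 14.0, 10.0, -23.0, 31.0],[-304.0, -207.0, 16.0, 11.0, -26.0, 35.0],[-342.0, -233.0, 18.0, 12.0, -29.0, 40.0],[-379.0, -259.0, 20.0, 14.0, -33.0, 44.0],
[0.0, -1.0, 6.0, 0.0, 0.0, 0.0],[1.0, -2.0, 11.0, 0.0, 0.0, 0.0],[1.0, -3.0, 17.0, 0.0, 0.0, 0.0],[2.0, -4.0, 23.0, 0.0, 0.0, 0.0],[2.0, -5.0, 29.0, 0.0, 0.0, 0.0],[3.0, -6.0, 34.0, 0.0, 0.0, 0.0],[3.0, -7.0, 40.0, 0.0, 0.0, 0.0],[4.0, -8.0, 46.0, 0.0, 0.0, 0.0],[4.0, -9.0, 52.0, 0.0, 0.0, 0.0],[5.0, -10.0, 57.0, 0.0, 0.0, 0.0],
```

Call:
jog_arm --hand 0 --force 40 --pt "-20 -13 1 1 -2 2" --pt "-60 -40 3 2 -5 7" --pt "-100 -68 5 3 -9 12" --pt "-142 -97 7 5 -12 16" --pt "-184 -126 10 6 -16 21" --pt "-226 -154 12 8 -19 26" --pt "-268 -183 14 9 -23 31" --pt "-308 -210 16 11 -26 36" --pt "-345 -235 18 12 -30 40" --pt "-379 -259 20 14 -33 44"

```text
time: 4.7
eef_pos: [0.5004, 0.1649, 0.2115]
eef_rot: [0.245, 0.555, 0.775, -0.176]
ft_force: [-0.6, 1.4, -0.3]
grip_width: 0.0
```

```bash
python3 - <<'E'
from h import *
a=tool(); b=capQ(2.05); s=a
seq=interp(a,b,4)+[capQ(t) for t in (1.98,1.9,1.83,1.76,1.7,1.64)]; rows(seq,s)
for g in [np.linspace(1.64,.95,11)[1:],np.linspace(.95,.3,11)[1:]]:
    s=seq[-1]; seq=[capQ(t) for t in g]; rows(seq,s)
E
```

```text
[2.0, -2.0, 14.0, -0.0, 0.0, -0.0],[4.0, -5.0, 28.0, -0.0, 0.0, -0.0],[5.0, -7.0, 42.0, -0.0, 1.0, -0.0],[7.0, -9.0, 57.0, -0.0, 1.0, -0.0],[-1.0, -9.0, 57.0, -0.0, 1.0, -0.0],[-10.0, -9.0, 57.0, -0.0, 1.0, -0.0],[-17.0, -9.0, 59.0, -0.0, 1.0, -0.0],[-25.0, -9.0, 60.0, -0.0, 1.0, -0.0],[-31.0, -9.0, 62.0, -0.0, 1.0, -0.0],[-38.0, -9.0, 65.0, -0.0, 1.0, -0.0],
[-7.0, 0.0, 3.0, 0.0, 0.0, 0.0],[-14.0, 0.0, 7.0, 0.0, 0.0, 0.0],[-21.0, 0.0, 10.0, 0.0, 0.0, 0.0],[-27.0, 0.0, 15.0, 0.0, 0.0, 0.0],[-33.0, 0.0, 20.0, 0.0, 0.0, 0.0],[-38.0, 0.0, 25.0, 0.0, 0.0, 0.0],[-44.0, -0.0, 31.0, 0.0, 0.0, 0.0],[-49.0, 0.0, 37.0, 0.0, 0.0, 0.0],[-53.0, -0.0, 43.0, 0.0, 0.0, 0.0],[-57.0, 0.0, 49.0, 0.0, 0.0, 0.0],
[-3.0, 0.0, 6.0, 0.0, 0.0, 0.0],[-6.0, -0.0, 13.0, 0.0, 0.0, 0.0],[-9.0, -0.0, 20.0, 0.0, 0.0, 0.0],[-11.0, 0.0, 27.0, 0.0, 0.0, 0.0],[-12.0, -0.0, 34.0, 0.0, 0.0, 0.0],[-13.0, 0.0, 41.0, 0.0, 2.0, -0.0],[-14.0, -0.0, 47.0, 0.0, 6.0, 0.0],[-14.0, 0.0, 54.0, -0.0, 10.0, 0.0],[-14.0, -0.0, 60.0, -0.0, 13.0, 0.0],[-14.0, 0.0, 67.0, 0.0, 17.0, -0.0],
```

Call:
jog_arm --pt "2 -2 14 0 0 0" --pt "4 -5 28 0 0 0" --pt "5 -7 42 0 1 0" --pt "7 -9 57 0 1 0" --pt "-1 -9 57 0 1 0" --pt "-10 -9 57 0 1 0" --pt "-17 -9 59 0 1 0" --pt "-25 -9 60 0 1 0" --pt "-31 -9 62 0 1 0" --pt "-38 -9 65 0 1 0"

```text
time: 5.7
eef_pos: [0.5138, 0.099, 0.1803]
eef_rot: [0.237, 0.555, 0.779, -0.17]
ft_force: [-0.2, 2.4, 1.8]
grip_width: 0.002
```

```bash
python3 - <<'E'
from h import *
p,r=tool(); print(local(p),local(capQ(1.64)[0])); print(bot.get_state()["ft_force"])
im,d=bot.get_image("side"); cv2.imwrite("pics/side1.png",cv2.resize(im[180:330,220:420],(800,600),interpolation=cv2.INTER_CUBIC))
E
```

```text
[-83.74872646   0.59217394 180.30325398] [-8.26419360e+01 -3.57707650e-14  1.80280963e+02]
[-0.17351648  2.39076034  1.81192121]
```

View pics/side1.png

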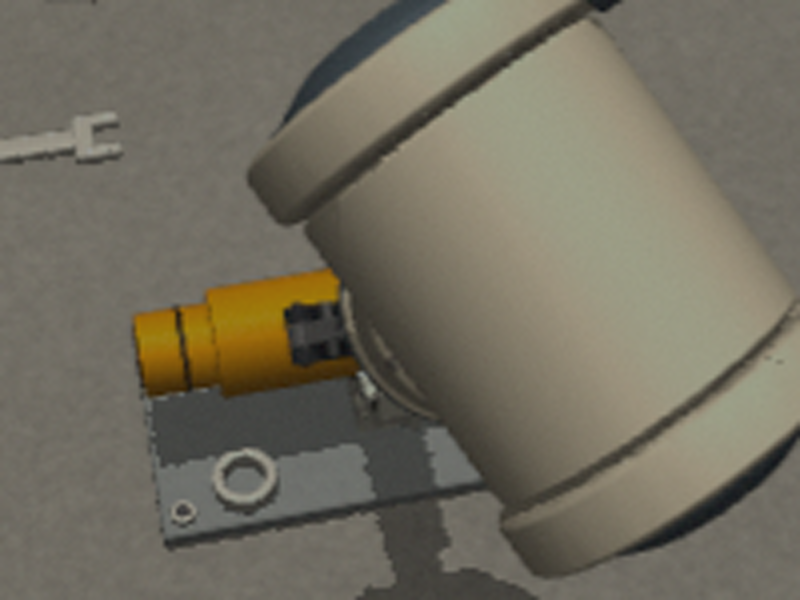

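The side view is mostly blocked by the forearm. Only the barrel's far end at (220,330) and a small dark gripper part at (320,335) show, so I'll continue by force.

Call:
jog_arm --pt "-7 0 3 0 0 0" --pt "-14 0 7 0 0 0" --pt "-21 0 10 0 0 0" --pt "-27 0 15 0 0 0" --pt "-33 0 20 0 0 0" --pt "-38 0 25 0 0 0" --pt "-44 0 31 0 0 0" --pt "-49 0 37 0 0 0" --pt "-53 0 43 0 0 0" --pt "-57 0 49 0 0 0"

```text
time: 6.75
eef_pos: [0.5378, 0.028, 0.1707]
eef_rot: [0.237, 0.555, 0.779, -0.171]
ft_force: [0.5, 0.1, 0.8]
grip_width: 0.0
```

```bash
python3 - <<'E'
from h import *
p,r=tool(); print(local(p),local(capQ(.95)[0])); 
im,d=bot.get_image("top"); cv2.imwrite("pics/top1.png",cv2.resize(im[170:310,210:400],(760,560),interpolation=cv2.INTER_CUBIC))
for n in ["cap","lug"]: print(n,[(local(w("top",x["at"])),x["score"]) for x in bot.place_of(n,"top")])
E
```

```text
[-8.82790003e+00  1.60954536e-01  1.70667184e+02] [-7.73503101e+00  1.33977320e-14  1.71734934e+02]
cap [(array([0.83616164, 1.45134982, 3.15488486]), 0.65), (array([-48.66633854,  -0.20909967,  80.64988718]), 0.53)]
lug [(array([  3.74612061,   4.77367676, 176.92888834]), 0.44)]
```

View pics/top1.png

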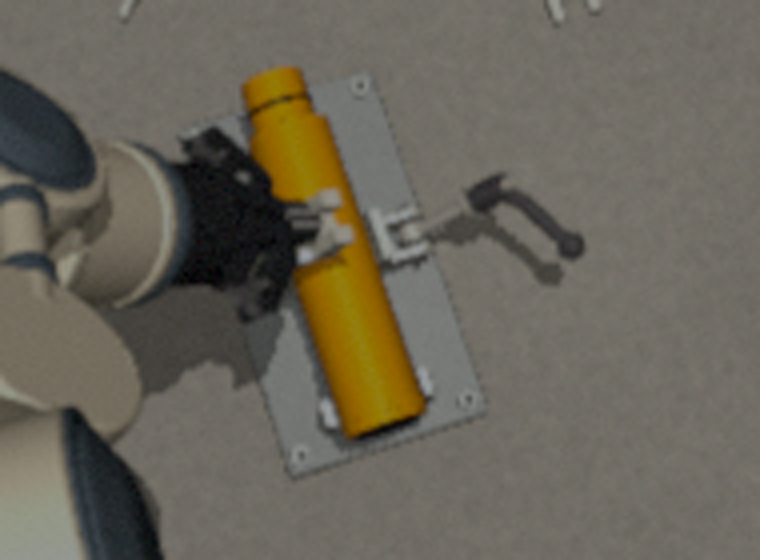

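The top view shows the finger behind the fork at (330,230) with the cap swung over the barrel. The lever runs from the hub at (485,195) to the ball at (570,243). I continue the arc.

Call:
jog_arm --pt "-3 0 6 0 0 0" --pt "-6 0 13 0 0 0" --pt "-9 0 20 0 0 0" --pt "-11 0 27 0 0 0" --pt "-12 0 34 0 0 0" --pt "-13 0 41 0 2 0" --pt "-14 0 47 0 6 0" --pt "-14 0 54 0 10 0" --pt "-14 0 60 0 13 0" --pt "-14 0 67 0 17 0"

```text
time: 7.9
eef_pos: [0.5535, -0.018, 0.1228]
eef_rot: [0.118, 0.575, 0.805, -0.086]
ft_force: [-0.7, 0.7, -0.0]
grip_width: -0.001
```

```bash
python3 - <<'E'
from h import *
p,r=tool(); print(local(p),local(capQ(.3)[0]),bot.get_state()["ft_force"]); s=(p,r)
rows([capQ(t) for t in np.linspace(.3,.08,11)[1:]],s,1)
rows([capQ(t) for t in (.06,.04,.02,0,-.02)],capQ(.08),1)
E
```

```text
[3.98021872e+01 8.15777868e-03 1.22761969e+02] [4.12589487e+01 2.28047199e-14 1.24452557e+02] [-0.67205334  0.69589387 -0.02284183]
[-2.3, -0.0, 1.0, -0.1, 0.9, 0.0],[-2.6, -0.0, 3.2, -0.1, 2.2, 0.0],[-2.9, 0.0, 5.4, -0.1, 3.4, -0.0],[-3.1, 0.0, 7.6, -0.1, 4.7, -0.0],[-3.3, 0.0, 9.8, -0.1, 5.9, -0.0],[-3.5, 0.0, 12.0, -0.1, 7.2, -0.0],[-3.6, 0.0, 14.2, -0.1, 8.5, -0.0],[-3.6, 0.0, 16.4, -0.1, 9.7, -0.0],[-3.6, 0.0, 18.6, -0.1, 11.0, -0.0],[-3.6, 0.0, 20.8, -0.1, 12.2, -0.0],
[-0.3, -0.0, 2.0, 0.0, 1.1, -0.0],[-0.6, -0.0, 4.0, 0.0, 2.3, -0.0],[-0.9, 0.0, 6.0, 0.0, 3.4, -0.0],[-1.1, -0.0, 8.0, 0.0, 4.6, -0.0],[-1.3, -0.0, 10.2, 0.0, 4.6, -0.0],
```

Call:
jog_arm --pt "-2 0 1 0 1 0" --pt "-2.5 0 3 0 2 0" --pt "-3 0 5.5 0 3.5 0" --pt "-3 0 7.5 0 4.5 0" --pt "-3.5 0 10 0 6 0" --pt "-3.5 0 12 0 7 0" --pt "-3.5 0 14 0 8.5 0" --pt "-3.5 0 16.5 0 9.5 0" --pt "-3.5 0 18.5 0 11 0" --pt "-3.5 0 20.5 0 12 0"

```text
time: 8.9
eef_pos: [0.5564, -0.0267, 0.1043]
eef_rot: [0.034, 0.58, 0.813, -0.026]
ft_force: [0.2, 0.6, -0.3]
grip_width: 0.003
```

```bash
python3 - <<'E'
from h import *
p,r=tool(); print(local(p),local(capQ(.08)[0]),bot.get_state()["ft_force"])
im,d=bot.get_image("top"); cv2.imwrite("pics/top2.png",cv2.resize(im[170:310,210:400],(760,560),interpolation=cv2.INTER_CUBIC))
for n in ["cap","lug"]: print(n,[(local(w("top",x["at"])),x["score"]) for x in bot.place_of(n,"top")])
E
```

```text
[ 4.89360405e+01 -4.14647277e-02  1.04328157e+02] [4.92449044e+01 2.23842940e-14 1.03853985e+02] [ 0.21937254  0.56815511 -0.31363216]
cap []
lug []
```

View pics/top2.png

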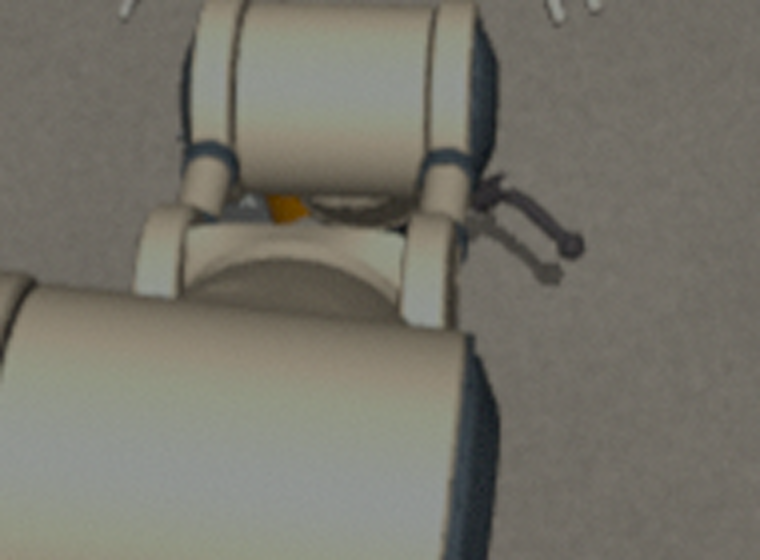

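The top view is blocked by the arm, and only the lever at (530,215) shows. I go down by feel.

Call:
jog_arm --pt "0 0 0.5 0 0.5 0" --pt "0 0 1 0 1 0" --pt "-0.5 0 2 0 1.5 0" --pt "-0.5 0 2.5 0 2 0" --pt "-0.5 0 3 0 2.5 0" --pt "-0.5 0 3.5 0 2.5 0" --pt "-1 0 4 0 3 0" --pt "-1 0 4.5 0 3.5 0" --pt "-1 0 5 0 4 0" --pt "-1 0 5.5 0 4 0"

```text
time: 10.05
eef_pos: [0.557, -0.0282, 0.0991]
eef_rot: [0.006, 0.581, 0.814, -0.006]
ft_force: [0.9, -0.3, 0.5]
grip_width: 0.002
```

```bash
python3 - <<'E'
from h import *
p,r=tool(); print(local(p),local(capQ(0)[0]),np.degrees((pose(0,0,0)[1].inv()*r).as_rotvec()),bot.get_state()["ft_force"])
im,d=bot.get_image("side"); cv2.imwrite("pics/side2.png",cv2.resize(im[170:330,220:420],(750,600),interpolation=cv2.INTER_CUBIC))
for n in ["cap","lug"]: print(n,[(local(w("side",x["at"])),x["score"]) for x in bot.place_of(n,"side")])
E
```

```text
[ 5.05718863e+01 -6.66669817e-03  9.91462767e+01] [ 5.10000000e+01 -5.12894696e-14  9.60000000e+01] [ 0.14913387 -0.91125366  0.06521948] [ 0.94327953 -0.25925734  0.48632291]
cap [(array([-47.23797892,  -4.82496567,  80.81712582]), 0.92)]
lug [(array([63.60940383, -4.1203169 , 96.78369112]), 0.81)]
```

View pics/side2.png

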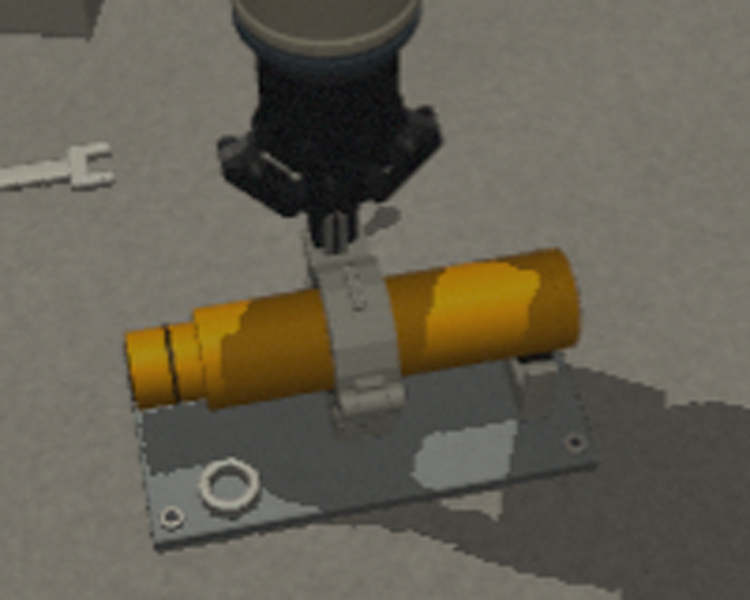

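The side view shows the cap over the barrel at (360,310), with the fingertips on the lug at (335,240). I press down gently.

Call:
jog_arm --pt "0 0 0.5 0 0 0" --pt "0 0 1 0 0 0" --pt "0 0 1.5 0 0 0" --pt "0 0 2 0 0 0" --pt "0 0 2.5 0 0 0" --pt "0 0 2.5 0 0 0" --pt "0 0 2.5 0 0 0" --pt "0 0 2.5 0 0 0" --pt "0 0 2.5 0 0 0" --pt "0 0 2.5 0 0 0"

```text
time: 11.2
eef_pos: [0.5569, -0.0281, 0.0967]
eef_rot: [0.006, 0.581, 0.814, -0.006]
ft_force: [0.5, -0.3, 0.2]
grip_width: -0.003
```

Call:
jog_arm --pt "0 0 0.5 0 0 0" --pt "0 0 0.5 0 0 0" --pt "0 0 1 0 0 0" --pt "0 0 1 0 0 0" --pt "0 0 1 0 0 0" --pt "0 0 1 0 0 0" --pt "0 0 1 0 0 0" --pt "0 0 1 0 0 0" --pt "0 0 1 0 0 0" --pt "0 0 1 0 0 0"

```text
time: 12.2
eef_pos: [0.557, -0.0281, 0.0958]
eef_rot: [0.006, 0.581, 0.814, -0.006]
ft_force: [-0.6, -1.0, 5.3]
grip_width: -0.003
```

Call:
jog_arm --pt "0 0 0.2 0 0 0" --pt "0 0 0.4 0 0 0" --pt "0 0 0.5 0 0 0" --pt "0 0 0.5 0 0 0" --pt "0 0 0.5 0 0 0" --pt "0 0 0.5 0 0 0" --pt "0 0 0.5 0 0 0" --pt "0 0 0.5 0 0 0" --pt "0 0 0.5 0 0 0" --pt "0 0 0.5 0 0 0"

```text
time: 13.2
eef_pos: [0.557, -0.0281, 0.0957]
eef_rot: [0.006, 0.581, 0.814, -0.006]
ft_force: [-2.5, -0.5, 11.2]
grip_width: 0.0
```

```bash
cat >> h.py <<'E'
def boltP(lam,y=12,t=78,sg=.3,back=0,out=0):
    tau=-(.15+.75*max(lam,0)); S,c=np.sin,np.cos
    K=np.array([62+t*S(lam)+10*c(lam),0,42+t*c(lam)-10*S(lam)])
    o=np.array([c(tau),0,S(tau)]); d0=np.array([S(tau),0,-c(tau)]); Y=np.array([0,1.,0])
    d=c(sg)*d0-S(sg)*Y; yy=c(sg)*Y+S(sg)*d0
    P=K+(11+out)*o+y*Y-back*d
    return C+Rc.apply(P/1000), Rc*R.from_matrix(np.c_[np.cross(yy,d),yy,d])
E
python3 - <<'E'
from h import *
a=tool(); up=(a[0]+[0,0,.11],a[1]); pre=boltP(1.05,back=90); st=boltP(1.05)
print(local(pre[0]),local(st[0]),pre[0],pre[1].as_matrix()[:,2])
mid=interp(up,pre,10); rows(interp(a,up,3)+mid[:7],a)
rows(mid[7:]+interp(pre,st,7),mid[6])
E
```

```text
[210.45166053  38.5968186  114.15298573] [141.1445779   12.          63.26941729] [ 0.64554462 -0.16680076  0.11415299] [-0.53024906  0.63181431 -0.56537298]
[-1.0, -0.0, -37.0, 0.0, 0.0, 0.0],[-1.0, -0.0, -73.0, 0.0, 0.0, 0.0],[-2.0, -0.0, -110.0, 0.0, 0.0, 0.0],[-18.0, 4.0, -101.0, 2.0, 5.0, -1.0],[-34.0, 8.0, -91.0, 3.0, 11.0, -2.0],[-49.0, 11.0, -82.0, 5.0, 16.0, -2.0],[-65.0, 15.0, -72.0, 6.0, 22.0, -3.0],[-81.0, 19.0, -63.0, 8.0, 27.0, -4.0],[-97.0, 23.0, -54.0, 9.0, 33.0, -5.0],[-113.0, 27.0, -44.0, 11.0, 38.0, -6.0],
[-18.0, 3.0, -3.0, 2.0, 5.0, -1.0],[-37.0, 5.0, -6.0, 3.0, 11.0, -2.0],[-55.0, 8.0, -9.0, 5.0, 16.0, -2.0],[-52.0, 7.0, 3.0, 5.0, 16.0, -2.0],[-48.0, 6.0, 15.0, 5.0, 16.0, -2.0],[-44.0, 5.0, 28.0, 5.0, 16.0, -2.0],[-41.0, 4.0, 40.0, 5.0, 16.0, -2.0],[-37.0, 3.0, 52.0, 5.0, 16.0, -2.0],[-34.0, 1.0, 65.0, 5.0, 16.0, -2.0],[-30.0, 0.0, 77.0, 5.0, 16.0, -2.0],
```

Call:
jog_arm --pt "-1 0 -35 0 0 0" --pt "-1 0 -73 0 0 0" --pt "-2 0 -110 0 0 0" --pt "-18 4 -105 2 5 -1" --pt "-34 8 -97 3 11 -2" --pt "-50 11 -88 5 16 -2" --pt "-66 15 -77 6 22 -3" --pt "-82 19 -66 8 27 -4" --pt "-98 23 -55 9 33 -5" --pt "-113 27 -44 11 38 -6"

```text
time: 14.2
eef_pos: [0.6192, -0.1268, 0.1404]
eef_rot: [-0.315, 0.506, 0.795, 0.108]
ft_force: [0.4, -0.2, 0.3]
grip_width: 0.001
```

Call:
jog_arm --pt "-18 3 -3 2 5 -1" --pt "-37 5 -6 3 11 -2" --pt "-55 8 -9 5 16 -2" --pt "-55 8 -9 5 16 -2" --pt "-55 8 -9 5 16 -2" --pt "-55 8 -9 5 16 -2" --pt "-55 8 -9 5 16 -2" --pt "-55 8 -9 5 16 -2" --pt "-55 8 -9 5 16 -2" --pt "-55 8 -9 5 16 -2"

```text
time: 15.2
eef_pos: [0.6455, -0.1667, 0.1141]
eef_rot: [-0.441, 0.459, 0.757, 0.147]
ft_force: [0.3, 0.9, -0.6]
grip_width: -0.004
```

```bash
python3 - <<'E'
from h import *
np.set_printoptions(precision=3,suppress=True)
a=tool(); pre=boltP(1.05,back=90); st=boltP(1.05)
print(local(a[0]),local(pre[0]),np.degrees((a[1].inv()*pre[1]).as_rotvec()),bot.get_state()["joints"])
im,d=bot.get_image("top"); cv2.imwrite("pics/top3.png",cv2.resize(im[170:310,240:430],(760,560),interpolation=cv2.INTER_CUBIC))
for c in ["top","side"]:
    if c=="side": im,d=bot.get_image("side"); cv2.imwrite("pics/side3.png",cv2.resize(im[150:310,220:420],(750,600),interpolation=cv2.INTER_CUBIC))
    for n in ["hub","lug","cap","lever","bolt_pin"]: print(c,n,[(local(w(c,x["at"])),round(x["score"],2)) for x in bot.place_of(n,c)[:2]])
rows(interp(a,st,10),a)
E
```

```text
[210.313  38.626 114.053] [210.452  38.597 114.153] [-0.286  0.256 -0.351] [-0.494  1.166  0.591  0.403  2.276 -0.86 ]
top hub [(array([127.867,   1.673, 101.312]), 0.41)]
top lug []
top cap [(array([-49.12 ,  -1.3  ,  77.685]), 0.53), (array([ 3.514,  9.366, 76.002]), 0.35)]
top lever [(array([154.585, -43.083,  89.117]), 0.53)]
top bolt_pin [(array([128.04 ,   0.975, 102.932]), 0.64), (array([-407.348,  -30.118,   -1.687]), 0.28)]
side hub [(array([124.806,  -3.477,  98.028]), 0.65)]
side lug [(array([64.051,  0.995, 93.43 ]), 0.57), (array([-0.032,  1.452, 75.299]), 0.27)]
side cap [(array([-49.763,  -4.082,  80.879]), 0.66), (array([63.032,  0.086, 92.521]), 0.46)]
side lever [(array([152.166, -43.075,  88.999]), 0.75), (array([441.695, -91.101,   3.301]), 0.69)]
side bolt_pin []
[0.0, 0.0, 9.0, -0.0, 0.0, -0.0],[0.0, 0.0, 18.0, -0.0, 0.0, -0.0],[0.0, 0.0, 27.0, -0.0, 0.0, -0.0],[0.0, 0.0, 36.0, -0.0, 0.0, -0.0],[0.0, 0.0, 45.0, -0.0, 0.0, -0.0],[0.0, 0.0, 54.0, -0.0, 0.0, -0.0],[0.0, 0.0, 63.0, -0.0, 0.0, -0.0],[0.0, 0.0, 72.0, -0.0, 0.0, -0.0],[0.0, 0.0, 81.0, -0.0, 0.0, -0.0],[0.0, 0.0, 90.0, -0.0, 0.0, -0.0],
```

View pics/top3.png

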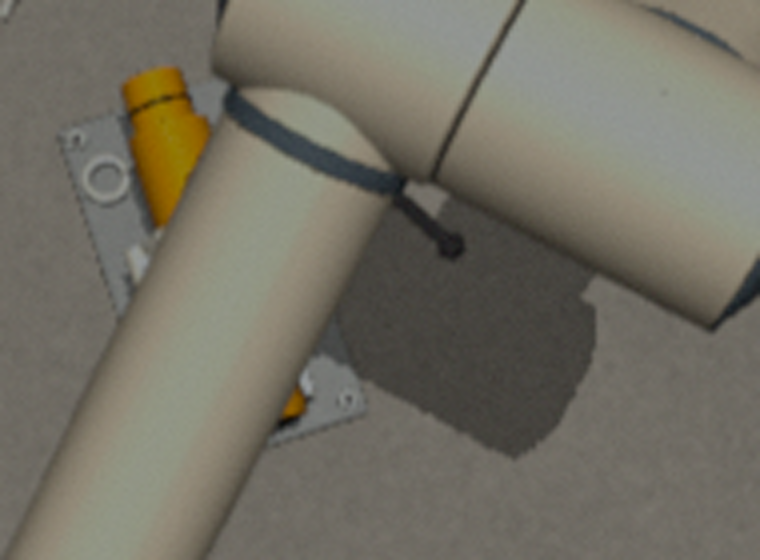

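The top view shows the forearm running from (100,450) to (300,130) above the clamp, with the lever at (430,220). I check how low the forearm passes before going lower.

```bash
python3 - <<'E'
from h import *
np.set_printoptions(precision=3,suppress=True)
im,d=bot.get_image("top")
for (u,v) in [(315,196),(300,222),(290,240),(280,262),(270,285),(350,205),(380,220),(410,235)]:
    m=np.zeros(d.shape,bool); m[v,u]=1; p=cloud("top",d,m)[0]; print((u,v),p,local(p))
E
```

```text
(315, 196) [ 0.528 -0.043  0.514] [ 54.956 -32.067 513.995]
(300, 222) [ 0.48  -0.013  0.492] [ 11.391 -67.682 491.933]
(290, 240) [0.446 0.007 0.477] [-18.664 -93.201 477.007]
(280, 262) [0.405 0.028 0.453] [ -51.829 -125.536  452.931]
(270, 285) [0.359 0.048 0.438] [ -86.268 -162.04   438.117]
(350, 205) [ 0.506 -0.111  0.53 ] [111.925 -74.919 530.159]
(380, 220) [ 0.476 -0.168  0.532] [ 156.51  -121.887  532.272]
(410, 235) [ 0.448 -0.226  0.529] [ 201.884 -167.605  529.014]
```

View pics/side3.png

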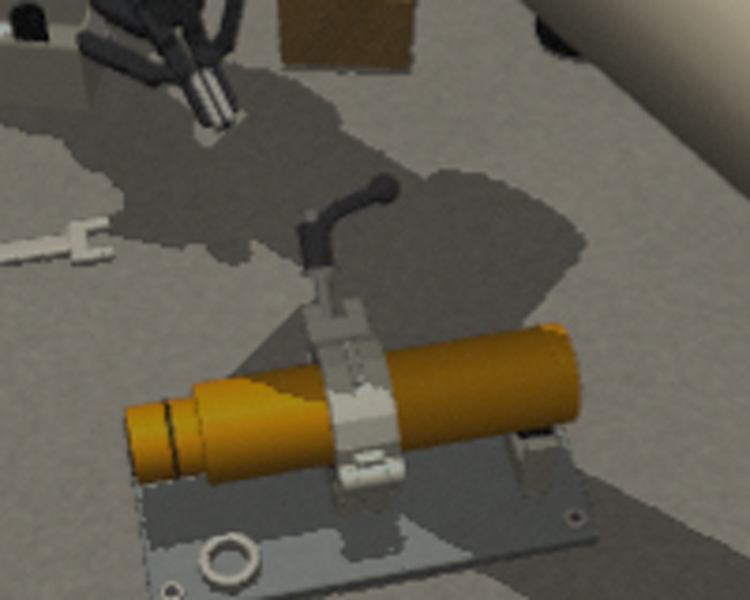

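The forearm is about 0.5 m up, so it is clear. The side view shows the cap closed at (360,400), the leaning hub at (315,245), the lever ball at (385,185) and the fingertips at (212,115). I go in.

Call:
jog_arm --pt "0 0 9 0 0 0" --pt "0 0 18 0 0 0" --pt "0 0 27 0 0 0" --pt "0 0 36 0 0 0" --pt "0 0 45 0 0 0" --pt "0 0 54 0 0 0" --pt "0 0 63 0 0 0" --pt "0 0 72 0 0 0" --pt "0 0 81 0 0 0" --pt "0 0 90 0 0 0"

```text
time: 16.85
eef_pos: [0.5971, -0.1099, 0.0619]
eef_rot: [-0.441, 0.459, 0.757, 0.147]
ft_force: [0.3, 0.4, 0.8]
grip_width: -0.004
```

```bash
python3 - <<'E'
from h import *
np.set_printoptions(precision=3,suppress=True)
a=tool(); print(local(a[0]),local(boltP(1.05)[0]),bot.get_state()["ft_force"])
im,d=bot.get_image("side"); cv2.imwrite("pics/side4.png",cv2.resize(im[160:280,250:400],(750,600),interpolation=cv2.INTER_CUBIC))
s=a; e=1.05
for n in (.75,.4,.12):
    q=[boltP(l) for l in np.linspace(e,n,11)[1:]]; rows(q,s); s=q[-1]; e=n
E
```

```text
[140.883  11.275  61.943] [141.145  12.     63.269] [0.295 0.388 0.805]
[3.0, 0.0, -2.0, -0.0, -1.0, 0.0],[6.0, -0.0, -3.0, -0.0, -2.0, 0.0],[8.0, -0.0, -3.0, -0.0, -3.0, 1.0],[10.0, -0.0, -4.0, -0.0, -5.0, 1.0],[13.0, -1.0, -4.0, -0.0, -6.0, 2.0],[15.0, -1.0, -5.0, -0.0, -7.0, 2.0],[17.0, -1.0, -5.0, -0.0, -8.0, 2.0],[20.0, -1.0, -5.0, -0.0, -10.0, 3.0],[22.0, -1.0, -5.0, -0.0, -11.0, 3.0],[25.0, -1.0, -6.0, -0.0, -12.0, 3.0],
[3.0, -0.0, -1.0, 0.0, -1.0, 0.0],[5.0, -0.0, -1.0, 0.0, -3.0, 1.0],[8.0, -1.0, -2.0, 0.0, -4.0, 1.0],[11.0, -1.0, -2.0, 0.0, -6.0, 2.0],[14.0, -1.0, -2.0, 0.0, -7.0, 2.0],[17.0, -1.0, -3.0, 0.0, -9.0, 3.0],[19.0, -1.0, -3.0, 0.0, -10.0, 3.0],[22.0, -1.0, -3.0, -0.0, -11.0, 4.0],[25.0, -1.0, -3.0, 0.0, -13.0, 4.0],[28.0, -1.0, -2.0, 0.0, -14.0, 4.0],
[2.0, -0.0, -0.0, -0.0, -1.0, 0.0],[4.0, -0.0, -1.0, -0.0, -2.0, 1.0],[7.0, -0.0, -1.0, -0.0, -3.0, 1.0],[9.0, -0.0, -1.0, -0.0, -5.0, 1.0],[11.0, -0.0, -1.0, -0.0, -6.0, 2.0],[13.0, -0.0, -1.0, -0.0, -7.0, 2.0],[16.0, -0.0, -1.0, 0.0, -8.0, 2.0],[18.0, -0.0, -1.0, -0.0, -9.0, 3.0],[20.0, -0.0, -1.0, -0.0, -10.0, 3.0],[22.0, -0.0, -1.0, -0.0, -11.0, 4.0],
```

View pics/side4.png

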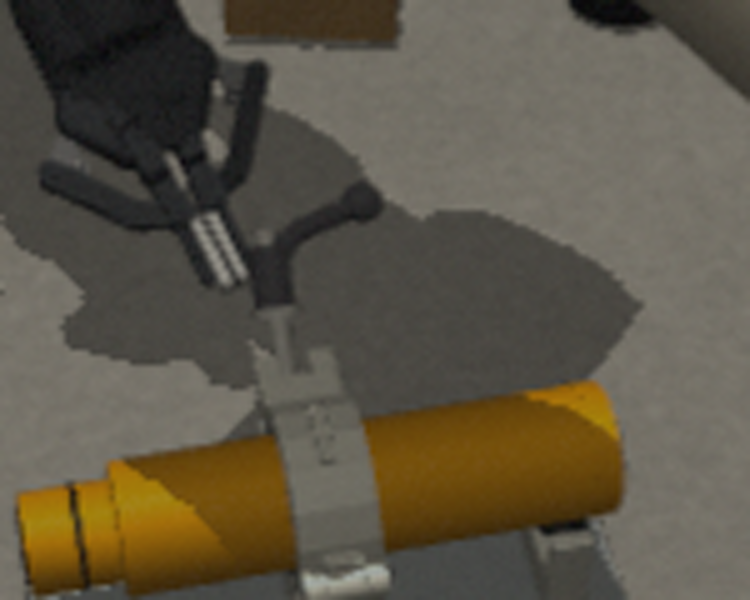

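The side view shows the fingertips at (225,275), only just left of the hub's edge at (257,285). I shift about 6 mm towards the hub before swinging.

```bash
python3 - <<'E'
from h import *
a=tool(); s=a; e=1.05
for n in (.75,.4,.12):
    q=[boltP(l,y=5.5) for l in np.linspace(e,n,11)[1:]]; rows(q,s,1 if n<.3 else 0); s=q[-1]; e=n
E
```

```text
[3.0, -6.0, -1.0, -0.0, -1.0, -0.0],[5.0, -6.0, -2.0, -0.0, -2.0, 0.0],[8.0, -6.0, -3.0, -0.0, -4.0, 1.0],[10.0, -7.0, -3.0, -0.0, -5.0, 1.0],[12.0, -7.0, -4.0, -0.0, -6.0, 2.0],[15.0, -7.0, -4.0, -0.0, -7.0, 2.0],[17.0, -7.0, -4.0, -0.0, -8.0, 2.0],[20.0, -7.0, -5.0, -0.0, -10.0, 3.0],[22.0, -7.0, -5.0, -0.0, -11.0, 3.0],[24.0, -7.0, -5.0, -0.0, -12.0, 3.0],
[3.0, -0.0, -1.0, 0.0, -1.0, 0.0],[5.0, -0.0, -1.0, 0.0, -3.0, 1.0],[8.0, -1.0, -2.0, 0.0, -4.0, 1.0],[11.0, -1.0, -2.0, 0.0, -6.0, 2.0],[14.0, -1.0, -2.0, 0.0, -7.0, 2.0],[17.0, -1.0, -3.0, 0.0, -9.0, 3.0],[19.0, -1.0, -3.0, 0.0, -10.0, 3.0],[22.0, -1.0, -3.0, -0.0, -11.0, 4.0],[25.0, -1.0, -3.0, 0.0, -13.0, 4.0],[28.0, -1.0, -2.0, 0.0, -14.0, 4.0],
[2.2, -0.1, -0.4, -0.0, -1.1, 0.4],[4.4, -0.2, -0.6, -0.0, -2.3, 0.7],[6.6, -0.3, -0.9, -0.0, -3.4, 1.1],[8.8, -0.3, -1.1, -0.0, -4.6, 1.4],[11.1, -0.4, -1.2, -0.0, -5.7, 1.8],[13.3, -0.4, -1.2, -0.0, -6.9, 2.1],[15.5, -0.4, -1.2, 0.0, -8.0, 2.5],[17.7, -0.4, -1.2, -0.0, -9.2, 2.8],[19.9, -0.3, -1.1, -0.0, -10.3, 3.2],[22.1, -0.3, -0.9, -0.0, -11.5, 3.6],
```

Call:
jog_arm --pt "1 -3 -1 0 -1 0" --pt "4 -6 -2 0 -2 0" --pt "8 -6 -3 0 -4 1" --pt "10 -7 -3 0 -5 1" --pt "12 -7 -4 0 -6 2" --pt "15 -7 -4 0 -7 2" --pt "17 -7 -4 0 -8 2" --pt "20 -7 -5 0 -10 3" --pt "22 -7 -5 0 -11 3" --pt "24 -7 -5 0 -12 3"

```text
time: 17.9
eef_pos: [0.5899, -0.1037, 0.0858]
eef_rot: [-0.363, 0.491, 0.787, 0.086]
ft_force: [1.0, -1.9, -3.5]
grip_width: -0.0
```

```bash
python3 - <<'E'
from h import *
np.set_printoptions(precision=3,suppress=True)
a=tool(); st=bot.get_state(); print(local(a[0]),local(boltP(.75,y=5.5)[0]),Rc.inv().apply(st["ft_force"]),st["wrist_torque"])
im,d=bot.get_image("side"); cv2.imwrite("pics/side5.png",cv2.resize(im[160:280,250:400],(750,600),interpolation=cv2.INTER_CUBIC))
for n in ["hub","lever"]: print(n,[(local(w("side",x["at"])),round(x["score"],2)) for x in bot.place_of(n,"side")[:2]])
E
```

```text
[132.639   6.536  85.793] [130.809   5.5    85.064] [ 2.074  0.303 -3.539] [-0.782 -0.68   0.09 ]
hub [(array([125.134,  -2.52 , 101.213]), 0.81)]
lever []
```

View pics/side5.png

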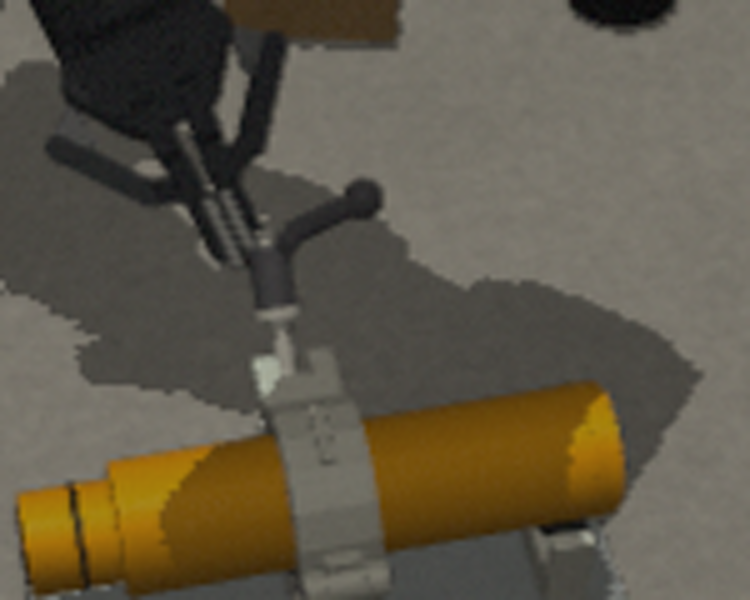

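The side view shows the fingers behind the hub at (265,270), and the force of 4 N along the swing direction confirms contact. I continue.

Call:
jog_arm --pt "3 0 -1 0 -1 0" --pt "5 0 -1 0 -3 1" --pt "8 -1 -2 0 -4 1" --pt "11 -1 -2 0 -6 2" --pt "14 -1 -2 0 -7 2" --pt "17 -1 -3 0 -9 3" --pt "19 -1 -3 0 -10 3" --pt "22 -1 -3 0 -11 4" --pt "25 -1 -3 0 -13 4" --pt "28 -1 -2 0 -14 4"

```text
time: 19.05
eef_pos: [0.583, -0.0851, 0.1062]
eef_rot: [-0.266, 0.525, 0.808, 0.013]
ft_force: [3.3, -3.8, 1.6]
grip_width: 0.003
```

```bash
python3 - <<'E'
from h import *
np.set_printoptions(precision=3,suppress=True)
a=tool(); st=bot.get_state(); print(local(a[0]),local(boltP(.4,y=5.5)[0]),Rc.inv().apply(st["ft_force"]))
im,d=bot.get_image("side"); cv2.imwrite("pics/side6.png",cv2.resize(im[160:280,250:400],(750,600),interpolation=cv2.INTER_CUBIC))
for c in ["side","top"]:
  if c=="top": bot.get_image("top")
  for n in ["hub","lever"]: print(c,n,[(local(w(c,x["at"])),round(x["score"],2)) for x in bot.place_of(n,c)[:2]])
rows([boltP(l,y=5.5) for l in np.linspace(.4,.12,11)[1:]],a,1)
E
```

```text
[112.823   6.077 106.228] [111.49    5.5   105.164] [4.701 1.912 1.55 ]
side hub [(array([102.41 ,  -2.645, 122.749]), 0.77)]
side lever [(array([125.007, -43.774, 118.446]), 0.64)]
top hub []
top lever []
[2.9, -0.2, 1.3, -0.1, -1.4, 1.4],[5.1, -0.2, 1.0, -0.1, -2.6, 1.7],[7.4, -0.2, 0.8, -0.1, -3.7, 2.1],[9.6, -0.3, 0.6, -0.0, -4.9, 2.4],[11.8, -0.3, 0.5, -0.0, -6.0, 2.8],[14.0, -0.2, 0.5, -0.0, -7.2, 3.2],[16.2, -0.2, 0.5, -0.0, -8.3, 3.5],[18.5, -0.1, 0.5, -0.0, -9.5, 3.9],[20.7, -0.1, 0.7, 0.0, -10.6, 4.2],[22.9, 0.0, 0.9, 0.0, -11.8, 4.6],
```

Call:
jog_arm --pt "2.5 0 0 0 -1 1" --pt "5 0 0 0 -2.5 1" --pt "7 0 0 0 -3.5 1.5" --pt "9.5 0 0 0 -5 2" --pt "11.5 0 0 0 -6 2.5" --pt "14 0 0 0 -7 3" --pt "16 0 0 0 -8.5 3.5" --pt "18.5 0 0 0 -9.5 4" --pt "20.5 0 0 0 -10.5 4" --pt "22.5 0 0 0 -11.5 4.5"

```text
time: 20.35
eef_pos: [0.5759, -0.0661, 0.1159]
eef_rot: [-0.185, 0.555, 0.809, -0.05]
ft_force: [2.3, -2.6, 0.7]
grip_width: -0.004
```

```bash
python3 - <<'E'
from h import *
np.set_printoptions(precision=3,suppress=True)
a=tool(); st=bot.get_state(); print(local(a[0]),local(boltP(.12,y=5.5)[0]),Rc.inv().apply(st["ft_force"]))
bot.get_image("side"); c="side"
for n in ["hub","lever","lug"]: print(c,n,[(local(w(c,x["at"])),round(x["score"],2)) for x in bot.place_of(n,c)[:2]])
rows([boltP(l,y=5.5) for l in np.linspace(.12,-.06,10)],a,1)
E
```

```text
[ 92.61    5.557 115.862] [ 91.95    5.5   115.627] [3.153 1.301 0.692]
side hub [(array([ 75.949,  -2.412, 125.693]), 0.75)]
side lever [(array([100.595, -43.442, 136.894]), 0.77)]
side lug [(array([61.829,  0.143, 95.419]), 0.98)]
[0.6, 0.1, 0.4, -0.0, -0.4, 0.1],[2.2, 0.0, 0.2, -0.0, -1.2, 0.3],[3.7, -0.0, 0.1, -0.0, -2.0, 0.6],[5.3, -0.1, 0.0, -0.0, -2.8, 0.8],[6.9, -0.1, -0.0, -0.0, -3.6, 1.1],[8.5, -0.1, -0.0, -0.0, -4.5, 1.3],[10.0, -0.1, -0.0, -0.0, -5.3, 1.6],[11.6, -0.0, 0.2, -0.0, -5.3, 1.6],[13.2, 0.0, 0.4, -0.0, -5.3, 1.6],[14.7, 0.1, 0.6, -0.0, -5.3, 1.6],
```

Call:
jog_arm --pt "1 0 0 0 -0.5 0" --pt "2 0 0 0 -1 0" --pt "3 0 0 0 -1.5 0.5" --pt "4 0 0 0 -2 0.5" --pt "5 0 0 0 -2.5 1" --pt "6 0 0 0 -3 1" --pt "7 0 0 0 -3.5 1" --pt "8 0 0 0 -4 1" --pt "9 0 0 0 -4.5 1.5" --pt "10 0 0 0 -5 1.5"

```text
time: 21.55
eef_pos: [0.5728, -0.0571, 0.1183]
eef_rot: [-0.149, 0.563, 0.809, -0.077]
ft_force: [0.7, -2.2, 2.9]
grip_width: -0.001
```

```bash
python3 - <<'E'
from h import *
np.set_printoptions(precision=3,suppress=True)
a=tool(); st=bot.get_state(); print(local(a[0]),local(boltP(0,y=5.5)[0]),Rc.inv().apply(st["ft_force"]))
bot.get_image("side"); c="side"
for n in ["hub","lever","lug"]: print(c,n,[(local(w(c,x["at"])),round(x["score"],2)) for x in bot.place_of(n,c)[:2]])
print(np.degrees((pose(0,0,0)[1].inv()*a[1]).as_rotvec()))
E
```

```text
[ 83.04    5.556 118.299] [ 82.876   5.5   118.356] [ 2.32  -0.072  2.888]
side hub [(array([ 62.536,  -2.82 , 126.854]), 0.77)]
side lever [(array([ 89.438, -43.101, 139.97 ]), 0.74)]
side lug [(array([62.535,  1.726, 92.747]), 0.92), (array([ 0.711, -2.514, -1.29 ]), 0.47)]
[17.196  8.849 -1.309]
```

Call:
jog_arm --pt "0.5 0 0 0 0 0" --pt "1 0 0 0 0 0" --pt "1.5 0 0 0 0 0" --pt "2 0 0 0 0 0" --pt "2.5 0 0 0 0 0" --pt "3 0 0 0 0 0" --pt "3 0 0 0 0 0" --pt "3 0 0 0 0 0" --pt "3 0 0 0 0 0" --pt "3 0 0 0 0 0"

```text
time: 22.75
eef_pos: [0.5718, -0.0544, 0.1187]
eef_rot: [-0.15, 0.563, 0.809, -0.077]
ft_force: [2.2, -2.6, 2.2]
grip_width: -0.002
```

```bash
python3 - <<'E'
from h import *
np.set_printoptions(precision=3,suppress=True)
a=tool(); st=bot.get_state(); print(local(a[0]),Rc.inv().apply(st["ft_force"]))
bot.get_image("side"); c="side"
for n in ["hub","lever"]: print(c,n,[(local(w(c,x["at"])),round(x["score"],2)) for x in bot.place_of(n,c)[:2]])
im,d=bot.get_image("top"); 
for n in ["hub","lever","lug"]: print("top",n,[(local(w("top",x["at"])),round(x["score"],2)) for x in bot.place_of(n,"top")[:2]])
E
```

```text
[ 80.162   5.526 118.7  ] [3.183 1.186 2.161]
side hub [(array([ 60.882,  -3.383, 129.501]), 0.77)]
side lever [(array([ 86.289, -44.574, 141.331]), 0.65)]
top hub []
top lever []
top lug []
```

The hub is at x about 61 to 62.5 mm with the bolt upright. Next I back out and set the finger vertical, just counter-clockwise of the lever.

```bash
cat >> h.py <<'E'
def levP(psi,rho=42,z=129,phi0=-1.02,x0=62,y0=-1):
    f=phi0-psi; r=np.array([np.cos(f),np.sin(f)]); n=np.array([-np.sin(f),np.cos(f)])
    q=np.array([x0,y0])+rho*r+(5.5+11*abs(n[0])+13*abs(n[1]))*n
    return pose(q[0],q[1],z)
E
python3 - <<'E'
from h import *
np.set_printoptions(precision=1,suppress=True)
a=tool(); p1=(pose(115,5.5,127)[0],a[1]); p2=levP(-.35); print(local(p2[0]))
rows(interp(a,p1,4)+interp(p1,p2,6),a)
for g in (np.linspace(-.35,.4,11),np.linspace(.4,1.1,11),np.linspace(1.1,1.6,11),np.linspace(1.6,2.1,11),np.linspace(2.1,2.8,15)):
    for t in g: print(round(t,2),local(levP(t)[0])[:2],end="; ")
    rows([levP(t) for t in g[1:]],levP(g[0]))
E
```

```text
[108.9  -9.4 129. ]
[-8.0, -1.0, -3.0, 0.0, 0.0, 0.0],[-17.0, -2.0, -6.0, 0.0, 0.0, 0.0],[-25.0, -3.0, -10.0, 0.0, 0.0, 0.0],[-33.0, -4.0, -13.0, 0.0, 0.0, 0.0],[-32.0, -7.0, -12.0, -3.0, -1.0, 0.0],[-31.0, -9.0, -12.0, -6.0, -3.0, 0.0],[-30.0, -11.0, -11.0, -9.0, -4.0, 1.0],[-29.0, -14.0, -11.0, -11.0, -6.0, 1.0],[-28.0, -16.0, -10.0, -14.0, -7.0, 1.0],[-27.0, -19.0, -10.0, -17.0, -9.0, 1.0],
-0.35 [108.9  -9.4]; -0.27 [108.1 -12.9]; -0.2 [107.  -16.4]; -0.12 [105.6 -19.9]; -0.05 [103.8 -23.3]; 0.03 [101.7 -26.5]; 0.1 [ 99.3 -29.6]; 0.18 [ 96.5 -32.5]; 0.25 [ 93.4 -35.2]; 0.32 [ 90.  -37.7]; 0.4 [ 86.4 -39.8]; [1.0, -3.0, 0.0, 0.0, 0.0, 0.0],[2.0, -7.0, 0.0, 0.0, 0.0, 0.0],[3.0, -10.0, 0.0, 0.0, 0.0, 0.0],[5.0, -14.0, 0.0, 0.0, 0.0, 0.0],[7.0, -17.0, 0.0, 0.0, 0.0, 0.0],[10.0, -20.0, 0.0, 0.0, 0.0, 0.0],[12.0, -23.0, 0.0, 0.0, 0.0, 0.0],[15.0, -26.0, 0.0, 0.0, 0.0, 0.0],[19.0, -28.0, 0.0, 0.0, 0.0, 0.0],[22.0, -30.0, 0.0, 0.0, 0.0, 0.0],
0.4 [ 86.4 -39.8]; 0.47 [ 82.8 -41.4]; 0.54 [ 79.1 -42.8]; 0.61 [ 76.7 -43.9]; 0.68 [ 74.5 -45. ]; 0.75 [ 72.2 -45.9]; 0.82 [ 69.7 -46.7]; 0.89 [ 6
[... 1484 characters left out ...]
; 2.15 [ 19.5 -18.6]; 2.2 [ 18.6 -17. ]; 2.25 [ 17.8 -15.3]; 2.3 [ 17.1 -13.5]; 2.35 [ 16.4 -11.6]; 2.4 [15.8 -9.7]; 2.45 [15.4 -7.7]; 2.5 [15.  -5.6]; 2.55 [14.7 -3.5]; 2.6 [14.5 -1.3]; 2.65 [14.5  0.9]; 2.7 [14.6  3.2]; 2.75 [14.8  5.5]; 2.8 [15.2  7.8]; [1.0, 2.0, 0.0, 0.0, 0.0, 0.0],[2.0, 4.0, 0.0, 0.0, 0.0, 0.0],[3.0, 5.0, 0.0, 0.0, 0.0, 0.0],[3.0, 7.0, 0.0, 0.0, 0.0, 0.0],[4.0, 9.0, 0.0, 0.0, 0.0, 0.0],[5.0, 11.0, 0.0, 0.0, 0.0, 0.0],[5.0, 13.0, 0.0, 0.0, 0.0, 0.0],[5.0, 15.0, 0.0, 0.0, 0.0, 0.0],[6.0, 17.0, 0.0, 0.0, 0.0, 0.0],[6.0, 19.0, 0.0, 0.0, 0.0, 0.0],[6.0, 22.0, 0.0, 0.0, 0.0, 0.0],[6.0, 24.0, 0.0, 0.0, 0.0, 0.0],[6.0, 26.0, 0.0, 0.0, 0.0, 0.0],[5.0, 28.0, 0.0, 0.0, 0.0, 0.0],
```

Call:
jog_arm --pt "-8 -1 -3 0 0 0" --pt "-17 -2 -6 0 0 0" --pt "-25 -3 -10 0 0 0" --pt "-33 -4 -13 0 0 0" --pt "-32 -7 -12 -3 -1 0" --pt "-31 -9 -12 -6 -3 0" --pt "-30 -11 -11 -9 -4 1" --pt "-29 -14 -11 -11 -6 1" --pt "-28 -16 -10 -14 -7 1" --pt "-27 -19 -10 -17 -9 1"

```text
time: 24.1
eef_pos: [0.5673, -0.0875, 0.1298]
eef_rot: [0.001, 0.578, 0.816, -0.001]
ft_force: [-0.6, -0.2, -0.6]
grip_width: 0.0
```

```bash
python3 - <<'E'
from h import *
np.set_printoptions(precision=2,suppress=True)
a=tool(); st=bot.get_state(); print(local(a[0]),Rc.inv().apply(st["ft_force"]),np.degrees((pose(0,0,0)[1].inv()*a[1]).as_rotvec()))
for c in ["side","top"]:
    im,d=bot.get_image(c)
    if c=="side": cv2.imwrite("pics/side7.png",cv2.resize(im[140:280,250:400],(643,600),interpolation=cv2.INTER_CUBIC))
    for n in ["hub","lever","lug"]: print(c,n,[(local(w(c,x["at"])),round(x["score"],2)) for x in bot.place_of(n,c)[:2]])
E
```

```text
[110.    -9.55 129.76] [-0.03 -0.57 -0.56] [ 0.03 -0.13 -0.33]
side hub [(array([ 62.75,  -5.93, 129.61]), 0.66)]
side lever [(array([ 85.24, -42.71, 143.4 ]), 0.74), (array([-0.88, -2.89,  0.22]), 0.26)]
side lug [(array([63.91, -1.23, 90.48]), 0.62)]
top hub []
top lever []
top lug []
```

View pics/side7.png

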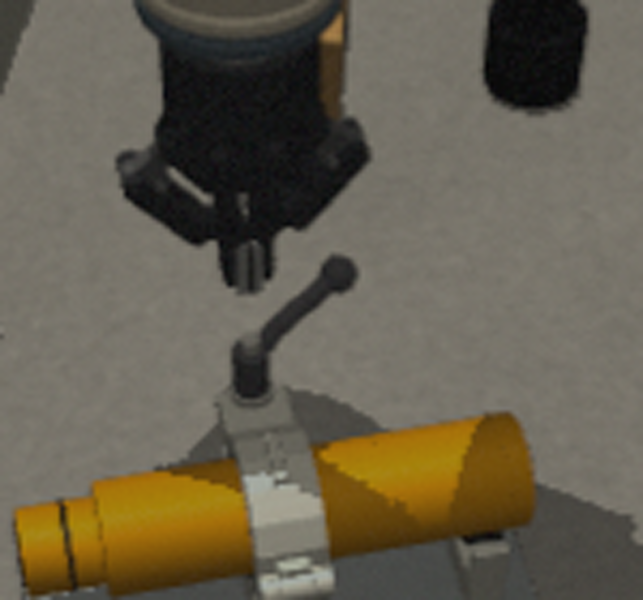

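The side view shows the bolt upright in the lug's slot, with the nut's flange on the lug at (255,395), the lever ball at (340,272) and the finger clear behind it at (245,270). I start turning the nut.

Call:
jog_arm --pt "2 -3 0 0 0 0" --pt "3 -7 0 0 0 0" --pt "4 -10 0 0 0 0" --pt "6 -14 0 0 0 0" --pt "8 -17 0 0 0 0" --pt "11 -20 0 0 0 0" --pt "13 -23 0 0 0 0" --pt "16 -26 0 0 0 0" --pt "20 -28 0 0 0 0" --pt "23 -30 0 0 0 0"

```text
time: 25.5
eef_pos: [0.5308, -0.0748, 0.1296]
eef_rot: [-0.0, 0.578, 0.816, -0.001]
ft_force: [0.1, 0.3, 0.6]
grip_width: -0.004
```

```bash
cat > f.py <<'E'
from h import *
np.set_printoptions(precision=2,suppress=True)
a=tool(); st=bot.get_state(); F=Rc.inv().apply(st["ft_force"]); p=local(a[0]); 
print(round(st["time"],2),p,"F",F,"tau about bolt/50mm:",((p[0]-62)*F[1]-(p[1]+1)*F[0])/50)
E
cat > n.py <<'E'
from f import *
for c in ["side"]:
    bot.get_image(c)
    for n in ["hub","lever","lug"]: print(c,n,[(local(w(c,x["at"])),round(x["score"],2)) for x in bot.place_of(n,c)[:2]])
E
python3 n.py
```

```text
25.5 [ 86.05 -39.93 129.6 ] F [-0.3   0.19  0.64] tau about bolt/50mm: -0.14040228134357324
side hub [(array([ 63.83,  -3.09, 129.99]), 0.71)]
side lever [(array([-45.74,  -7.19,  79.19]), 0.72), (array([ 73.31, -48.35, 142.38]), 0.64)]
side lug [(array([62.75,  1.37, 94.14]), 0.71), (array([-357.6 ,  100.75,   -3.15]), 0.38)]
```

Call:
jog_arm --pt "4 -2 0 0 0 0" --pt "7 -3 0 0 0 0" --pt "10 -4 0 0 0 0" --pt "12 -5 0 0 0 0" --pt "14 -6 0 0 0 0" --pt "17 -7 0 0 0 0" --pt "19 -8 0 0 0 0" --pt "22 -8 0 0 0 0" --pt "25 -8 0 0 0 0" --pt "28 -8 0 0 0 0"

```text
time: 26.7
eef_pos: [0.5141, -0.051, 0.1296]
eef_rot: [-0.0, 0.578, 0.816, -0.001]
ft_force: [0.9, -1.2, 0.6]
grip_width: 0.002
```

```bash
python3 n.py
```

```text
26.7 [ 58.18 -47.97 129.57] F [1.44 0.42 0.63] tau about bolt/50mm: 1.3230670565978935
side hub [(array([ 59.03,  -0.84, 128.89]), 0.57)]
side lever [(array([ 36.7 , -45.04, 139.46]), 0.6)]
side lug [(array([61.68, -1.36, 93.63]), 0.9)]
```

Call:
jog_arm --pt "2 0 0 0 0 0" --pt "4 0 0 0 0 0" --pt "7 1 0 0 0 0" --pt "9 1 0 0 0 0" --pt "11 2 0 0 0 0" --pt "13 2 0 0 0 0" --pt "15 3 0 0 0 0" --pt "18 4 0 0 0 0" --pt "20 6 0 0 0 0" --pt "22 7 0 0 0 0"

```text
time: 27.9
eef_pos: [0.5136, -0.028, 0.1295]
eef_rot: [-0.0, 0.578, 0.816, -0.001]
ft_force: [-0.4, -2.3, 0.3]
grip_width: -0.0
```

```bash
python3 n.py; python3 - <<'E'
from h import *
np.set_printoptions(precision=1,suppress=True)
for t in np.arange(1.6,2.95,.05): print(round(t,2),local(levP(t)[0])[:2],end="; ")
E
```

```text
27.9 [ 36.21 -40.88 129.53] F [ 2.01 -1.17  0.32] tau about bolt/50mm: 2.2052940262682803
side hub [(array([ 63.38,  -3.41, 125.69]), 0.69)]
side lever [(array([ 20.69, -23.93, 135.93]), 0.74)]
side lug [(array([65.27, -1.72, 91.26]), 0.78)]
1.6 [ 36.7 -41.2]; 1.65 [ 34.6 -39.7]; 1.7 [ 32.6 -38.1]; 1.75 [ 30.7 -36.4]; 1.8 [ 28.9 -34.5]; 1.85 [ 27.2 -32.5]; 1.9 [ 25.6 -30.3]; 1.95 [ 24.1 -28.1]; 2.0 [ 22.7 -25.7]; 2.05 [ 21.5 -23.2]; 2.1 [ 20.4 -20.6]; 2.15 [ 19.5 -18.6]; 2.2 [ 18.6 -17. ]; 2.25 [ 17.8 -15.3]; 2.3 [ 17.1 -13.5]; 2.35 [ 16.4 -11.6]; 2.4 [15.8 -9.7]; 2.45 [15.4 -7.7]; 2.5 [15.  -5.6]; 2.55 [14.7 -3.5]; 2.6 [14.5 -1.3]; 2.65 [14.5  0.9]; 2.7 [14.6  3.2]; 2.75 [14.8  5.5]; 2.8 [15.2  7.8]; 2.85 [15.7 10.2]; 2.9 [16.3 12.5];
```

Call:
jog_arm --pt "1 0.7 0 0 0 0" --pt "2 1.5 0 0 0 0" --pt "3 2.3 0 0 0 0" --pt "4 3 0 0 0 0" --pt "4 3 0 0 0 0" --pt "4 3 0 0 0 0" --pt "4 3 0 0 0 0" --pt "4 3 0 0 0 0" --pt "4 3 0 0 0 0" --pt "4 3 0 0 0 0"

```text
time: 29.1
eef_pos: [0.515, -0.0234, 0.1295]
eef_rot: [-0.0, 0.578, 0.816, -0.001]
ft_force: [-0.7, -2.1, 0.1]
grip_width: 0.002
```

```bash
python3 f.py
```

```text
29.1 [ 32.39 -38.12 129.53] F [ 1.74 -1.34  0.1 ] tau about bolt/50mm: 2.0849901261601094
```

Call:
jog_arm --pt "0.5 0.5 0 0 0 0" --pt "1 1 0 0 0 0" --pt "1.5 1.4 0 0 0 0" --pt "1.9 1.8 0 0 0 0" --pt "1.9 1.8 0 0 0 0" --pt "1.9 1.8 0 0 0 0" --pt "1.9 1.8 0 0 0 0" --pt "1.9 1.8 0 0 0 0" --pt "1.9 1.8 0 0 0 0" --pt "1.9 1.8 0 0 0 0"

```text
time: 30.1
eef_pos: [0.5161, -0.0211, 0.1295]
eef_rot: [-0.0, 0.578, 0.816, -0.001]
ft_force: [0.1, -1.2, -0.4]
grip_width: 0.001
```

Call:
jog_arm --pt "0.5 0.5 0 0 0 0" --pt "1 1 0 0 0 0" --pt "1.4 1.5 0 0 0 0" --pt "1.8 1.9 0 0 0 0" --pt "1.8 1.9 0 0 0 0" --pt "1.8 1.9 0 0 0 0" --pt "1.8 1.9 0 0 0 0" --pt "1.8 1.9 0 0 0 0" --pt "1.8 1.9 0 0 0 0" --pt "1.8 1.9 0 0 0 0"

```text
time: 31.1
eef_pos: [0.5173, -0.0187, 0.1295]
eef_rot: [-0.0, 0.578, 0.816, -0.001]
ft_force: [-1.2, -2.2, 0.1]
grip_width: 0.003
```

Call:
jog_arm --pt "0.5 0.5 0 0 0 0" --pt "0.9 1 0 0 0 0" --pt "1.3 1.5 0 0 0 0" --pt "1.7 2 0 0 0 0" --pt "1.7 2 0 0 0 0" --pt "1.7 2 0 0 0 0" --pt "1.7 2 0 0 0 0" --pt "1.7 2 0 0 0 0" --pt "1.7 2 0 0 0 0" --pt "1.7 2 0 0 0 0"

```text
time: 32.1
eef_pos: [0.5186, -0.0164, 0.1295]
eef_rot: [-0.0, 0.578, 0.816, -0.001]
ft_force: [0.0, -2.6, 0.4]
grip_width: -0.004
```

Call:
jog_arm --pt "0.4 0.5 0 0 0 0" --pt "0.8 1.1 0 0 0 0" --pt "1.2 1.6 0 0 0 0" --pt "1.6 2.2 0 0 0 0" --pt "1.6 2.2 0 0 0 0" --pt "1.6 2.2 0 0 0 0" --pt "1.6 2.2 0 0 0 0" --pt "1.6 2.2 0 0 0 0" --pt "1.6 2.2 0 0 0 0" --pt "1.6 2.2 0 0 0 0"

```text
time: 33.1
eef_pos: [0.5201, -0.0142, 0.1295]
eef_rot: [-0.0, 0.578, 0.816, -0.001]
ft_force: [-1.1, -2.5, -0.7]
grip_width: 0.002
```

```bash
python3 n.py
```

```text
33.1 [ 25.34 -30.27 129.49] F [ 1.98 -1.85 -0.72] tau about bolt/50mm: 2.5150200406767156
side hub [(array([-53.36,  85.53,  11.26]), 0.64)]
side lever [(array([ 10.61, -12.37, 138.98]), 0.74)]
side lug [(array([62.02, -0.41, 92.19]), 0.95)]
```

Call:
jog_arm --pt "0.4 0.5 0 0 0 0" --pt "0.8 1.1 0 0 0 0" --pt "1.2 1.7 0 0 0 0" --pt "1.5 2.3 0 0 0 0" --pt "1.5 2.3 0 0 0 0" --pt "1.5 2.3 0 0 0 0" --pt "1.5 2.3 0 0 0 0" --pt "1.5 2.3 0 0 0 0" --pt "1.5 2.3 0 0 0 0" --pt "1.5 2.3 0 0 0 0"

```text
time: 34.3
eef_pos: [0.5218, -0.012, 0.1295]
eef_rot: [-0.0, 0.578, 0.816, -0.001]
ft_force: [-1.2, -3.2, -0.1]
grip_width: 0.003
```

Call:
jog_arm --pt "0.4 0.6 0 0 0 0" --pt "0.7 1.2 0 0 0 0" --pt "1.1 1.8 0 0 0 0" --pt "1.4 2.4 0 0 0 0" --pt "1.4 2.4 0 0 0 0" --pt "1.4 2.4 0 0 0 0" --pt "1.4 2.4 0 0 0 0" --pt "1.4 2.4 0 0 0 0" --pt "1.4 2.4 0 0 0 0" --pt "1.4 2.4 0 0 0 0"

```text
time: 35.3
eef_pos: [0.5236, -0.0099, 0.1295]
eef_rot: [-0.0, 0.578, 0.816, -0.001]
ft_force: [-1.5, -2.5, 0.0]
grip_width: -0.003
```

Call:
jog_arm --pt "0.3 0.6 0 0 0 0" --pt "0.6 1.2 0 0 0 0" --pt "0.9 1.8 0 0 0 0" --pt "1.2 2.4 0 0 0 0" --pt "1.2 2.4 0 0 0 0" --pt "1.2 2.4 0 0 0 0" --pt "1.2 2.4 0 0 0 0" --pt "1.2 2.4 0 0 0 0" --pt "1.2 2.4 0 0 0 0" --pt "1.2 2.4 0 0 0 0"

```text
time: 36.3
eef_pos: [0.5255, -0.008, 0.1295]
eef_rot: [-0.0, 0.578, 0.816, -0.001]
ft_force: [-0.9, -2.5, -0.0]
grip_width: -0.001
```

Call:
jog_arm --pt "0.3 0.6 0 0 0 0" --pt "0.6 1.2 0 0 0 0" --pt "0.9 1.8 0 0 0 0" --pt "1.1 2.5 0 0 0 0" --pt "1.1 2.5 0 0 0 0" --pt "1.1 2.5 0 0 0 0" --pt "1.1 2.5 0 0 0 0" --pt "1.1 2.5 0 0 0 0" --pt "1.1 2.5 0 0 0 0" --pt "1.1 2.5 0 0 0 0"

```text
time: 37.3
eef_pos: [0.5275, -0.0061, 0.1294]
eef_rot: [-0.0, 0.578, 0.816, -0.001]
ft_force: [-1.9, -3.2, 0.9]
grip_width: 0.001
```

```bash
python3 n.py
```

```text
37.3 [ 20.03 -20.7  129.45] F [ 2.45 -2.83  0.93] tau about bolt/50mm: 3.3394775336462135
side hub [(array([-46.86,  -4.09,  80.86]), 0.53), (array([ 58.91,  -3.48, 124.23]), 0.49)]
side lever [(array([  9.1 ,  -1.21, 138.58]), 0.74)]
side lug [(array([62.49, -0.2 , 96.13]), 0.88)]
```

Call:
jog_arm --pt "0.2 0.6 0 0 0 0" --pt "0.4 1.2 0 0 0 0" --pt "0.6 1.8 0 0 0 0" --pt "0.8 2.4 0 0 0 0" --pt "0.8 2.4 0 0 0 0" --pt "0.8 2.4 0 0 0 0" --pt "0.8 2.4 0 0 0 0" --pt "0.8 2.4 0 0 0 0" --pt "0.8 2.4 0 0 0 0" --pt "0.8 2.4 0 0 0 0"

```text
time: 38.5
eef_pos: [0.5295, -0.0045, 0.1294]
eef_rot: [-0.0, 0.578, 0.816, -0.001]
ft_force: [-2.6, -2.7, 0.1]
grip_width: -0.003
```

Call:
jog_arm --pt "0.2 0.6 0 0 0 0" --pt "0.4 1.2 0 0 0 0" --pt "0.6 1.8 0 0 0 0" --pt "0.8 2.4 0 0 0 0" --pt "0.8 2.4 0 0 0 0" --pt "0.8 2.4 0 0 0 0" --pt "0.8 2.4 0 0 0 0" --pt "0.8 2.4 0 0 0 0" --pt "0.8 2.4 0 0 0 0" --pt "0.8 2.4 0 0 0 0"

```text
time: 39.5
eef_pos: [0.5314, -0.003, 0.1294]
eef_rot: [-0.0, 0.578, 0.816, -0.001]
ft_force: [-3.0, -4.8, 0.6]
grip_width: -0.004
```

Call:
jog_arm --pt "0.1 0.5 0 0 0 0" --pt "0.3 1 0 0 0 0" --pt "0.5 1.5 0 0 0 0" --pt "0.5 1.5 0 0 0 0" --pt "0.5 1.5 0 0 0 0" --pt "0.5 1.5 0 0 0 0" --pt "0.5 1.5 0 0 0 0" --pt "0.5 1.5 0 0 0 0" --pt "0.5 1.5 0 0 0 0" --pt "0.5 1.5 0 0 0 0"

```text
time: 40.5
eef_pos: [0.5326, -0.0021, 0.1294]
eef_rot: [-0.0, 0.578, 0.816, -0.002]
ft_force: [-2.8, -4.9, 0.2]
grip_width: -0.001
```

```bash
python3 n.py
```

```text
40.5 [ 17.95 -14.49 129.43] F [ 3.77 -4.24  0.25] tau about bolt/50mm: 4.750462081828887
side hub [(array([ 60.92,  -5.34, 126.26]), 0.41)]
side lever [(array([  8.97,   4.13, 137.56]), 0.55)]
side lug [(array([65.16,  0.24, 91.74]), 0.77)]
```

Call:
jog_arm --pt "0.1 0.5 0 0 0 0" --pt "0.3 1 0 0 0 0" --pt "0.5 1.5 0 0 0 0" --pt "0.6 2 0 0 0 0" --pt "0.6 2 0 0 0 0" --pt "0.6 2 0 0 0 0" --pt "0.6 2 0 0 0 0" --pt "0.6 2 0 0 0 0" --pt "0.6 2 0 0 0 0" --pt "0.6 2 0 0 0 0"

```text
time: 41.7
eef_pos: [0.5342, -0.0009, 0.1294]
eef_rot: [-0.001, 0.578, 0.816, -0.002]
ft_force: [-2.9, -4.4, 0.0]
grip_width: -0.002
```

Call:
jog_arm --pt "0.1 0.5 0 0 0 0" --pt "0.3 1 0 0 0 0" --pt "0.4 1.5 0 0 0 0" --pt "0.5 2.2 0 0 0 0" --pt "0.5 2.2 0 0 0 0" --pt "0.5 2.2 0 0 0 0" --pt "0.5 2.2 0 0 0 0" --pt "0.5 2.2 0 0 0 0" --pt "0.5 2.2 0 0 0 0" --pt "0.5 2.2 0 0 0 0"

```text
time: 42.7
eef_pos: [0.5361, 0.0003, 0.1294]
eef_rot: [-0.001, 0.578, 0.816, -0.002]
ft_force: [-3.2, -4.6, 1.2]
grip_width: -0.001
```

Call:
jog_arm --pt "0.1 0.5 0 0 0 0" --pt "0.2 1 0 0 0 0" --pt "0.4 1.5 0 0 0 0" --pt "0.5 2.2 0 0 0 0" --pt "0.5 2.2 0 0 0 0" --pt "0.5 2.2 0 0 0 0" --pt "0.5 2.2 0 0 0 0" --pt "0.5 2.2 0 0 0 0" --pt "0.5 2.2 0 0 0 0" --pt "0.5 2.2 0 0 0 0"

```text
time: 43.7
eef_pos: [0.5379, 0.0016, 0.1293]
eef_rot: [-0.001, 0.578, 0.816, -0.002]
ft_force: [-5.1, -3.8, 1.1]
grip_width: -0.0
```

```bash
python3 n.py
```

```text
43.7 [ 16.17  -8.29 129.35] F [ 1.89 -6.05  1.09] tau about bolt/50mm: 5.817924283656862
side hub [(array([ 59.38,  -0.31, 124.95]), 0.4)]
side lever [(array([ 0.74, -3.23,  0.4 ]), 0.74), (array([-412.57,  -37.11,    0.13]), 0.45)]
side lug [(array([62.78, -1.29, 91.52]), 0.58)]
```

Call:
jog_arm --pt "0.1 0.5 0 0 0 0" --pt "0.2 1 0 0 0 0" --pt "0.3 1.5 0 0 0 0" --pt "0.4 2 0 0 0 0" --pt "0.4 2 0 0 0 0" --pt "0.4 2 0 0 0 0" --pt "0.4 2 0 0 0 0" --pt "0.4 2 0 0 0 0" --pt "0.4 2 0 0 0 0" --pt "0.4 2 0 0 0 0"

```text
time: 44.9
eef_pos: [0.5396, 0.0026, 0.1293]
eef_rot: [-0.001, 0.578, 0.816, -0.002]
ft_force: [-4.9, -3.6, 1.5]
grip_width: -0.001
```

Call:
jog_arm --pt "0.1 0.5 0 0 0 0" --pt "0.2 1 0 0 0 0" --pt "0.2 1.5 0 0 0 0" --pt "0.3 2.2 0 0 0 0" --pt "0.3 2.2 0 0 0 0" --pt "0.3 2.2 0 0 0 0" --pt "0.3 2.2 0 0 0 0" --pt "0.3 2.2 0 0 0 0" --pt "0.3 2.2 0 0 0 0" --pt "0.3 2.2 0 0 0 0"

```text
time: 45.9
eef_pos: [0.5415, 0.0036, 0.1293]
eef_rot: [-0.001, 0.578, 0.816, -0.002]
ft_force: [-4.8, -4.7, 1.1]
grip_width: 0.005
```

Call:
jog_arm --pt "0.1 0.5 0 0 0 0" --pt "0.1 1 0 0 0 0" --pt "0.2 1.5 0 0 0 0" --pt "0.2 2.3 0 0 0 0" --pt "0.2 2.3 0 0 0 0" --pt "0.2 2.3 0 0 0 0" --pt "0.2 2.3 0 0 0 0" --pt "0.2 2.3 0 0 0 0" --pt "0.2 2.3 0 0 0 0" --pt "0.2 2.3 0 0 0 0"

```text
time: 46.9
eef_pos: [0.5428, 0.0043, 0.1291]
eef_rot: [-0.001, 0.578, 0.816, -0.002]
ft_force: [-9.3, -7.4, 1.7]
grip_width: 0.0
```

```bash
python3 n.py
```

```text
46.9 [ 15.2   -2.85 129.06] F [  3.99 -11.26   1.67] tau about bolt/50mm: 10.684887351759683
side hub [(array([-46.86,  -8.7 ,  77.14]), 0.67), (array([ 58.78,  -2.74, 125.54]), 0.46)]
side lever [(array([ 12.05,  18.09, 133.76]), 0.44)]
side lug [(array([63.77, -0.89, 94.56]), 0.86)]
```

Call:
jog_arm --pt "0 0.3 0 0 0 0" --pt "0 0.6 0 0 0 0" --pt "0.1 0.8 0 0 0 0" --pt "0.1 0.8 0 0 0 0" --pt "0.1 0.8 0 0 0 0" --pt "0.1 0.8 0 0 0 0" --pt "0.1 0.8 0 0 0 0" --pt "0.1 0.8 0 0 0 0" --pt "0.1 0.8 0 0 0 0" --pt "0.1 0.8 0 0 0 0"

```text
time: 48.1
eef_pos: [0.543, 0.0045, 0.129]
eef_rot: [-0.002, 0.578, 0.816, -0.003]
ft_force: [-12.0, -10.2, 2.7]
grip_width: 0.002
```

Call:
jog_arm --pt "0 0.3 0 0 0 0" --pt "0 0.6 0 0 0 0" --pt "0.1 0.9 0 0 0 0" --pt "0.1 0.9 0 0 0 0" --pt "0.1 0.9 0 0 0 0" --pt "0.1 0.9 0 0 0 0" --pt "0.1 0.9 0 0 0 0" --pt "0.1 0.9 0 0 0 0" --pt "0.1 0.9 0 0 0 0" --pt "0.1 0.9 0 0 0 0"

```text
time: 49.1
eef_pos: [0.5435, 0.0048, 0.1289]
eef_rot: [-0.002, 0.578, 0.816, -0.003]
ft_force: [-12.6, -10.8, 3.1]
grip_width: -0.001
```

Call:
jog_arm --pt "0 0.3 0 0 0 0" --pt "0 0.6 0 0 0 0" --pt "0 0.8 0 0 0 0" --pt "0 0.8 0 0 0 0" --pt "0 0.8 0 0 0 0" --pt "0 0.8 0 0 0 0" --pt "0 0.8 0 0 0 0" --pt "0 0.8 0 0 0 0" --pt "0 0.8 0 0 0 0" --pt "0 0.8 0 0 0 0"

```text
time: 50.1
eef_pos: [0.5439, 0.005, 0.1288]
eef_rot: [-0.002, 0.578, 0.816, -0.003]
ft_force: [-14.0, -11.0, 3.2]
grip_width: -0.003
```

```bash
python3 n.py; python3 - <<'E'
from h import *
im,d=bot.get_image("side"); cv2.imwrite("pics/side8.png",cv2.resize(im[130:270,250:410],(800,700),interpolation=cv2.INTER_CUBIC)[:600])
E
```

```text
50.1 [ 14.92  -1.56 128.76] F [  5.88 -16.83   3.15] tau about bolt/50mm: 15.909103867563225
side hub [(array([ 60.12,  -1.49, 124.71]), 0.58)]
side lever [(array([ 16.16,  20.08, 138.21]), 0.62)]
side lug [(array([60.95, -0.29, 93.51]), 0.9)]
```

Call:
jog_arm --pt "0 -1 0 0 0 0" --pt "1 -3 0 0 0 0" --pt "2 -7 0 0 0 0" --pt "4 -13 0 0 0 0" --pt "5 -20 0 0 0 0" --pt "5 -22 -15 0 0 0" --pt "5 -22 -40 0 0 0" --pt "5 -22 -70 0 0 0" --pt "5 -22 -100 0 0 0" --pt "5 -22 -130 0 0 0"

```text
time: 51.35
eef_pos: [0.5237, 0.0034, 0.2607]
eef_rot: [-0.0, 0.578, 0.816, -0.001]
ft_force: [0.4, -0.3, 0.2]
grip_width: -0.003
```

```bash
python3 n.py; python3 - <<'E'
from h import *
np.set_printoptions(precision=1,suppress=True)
im,d=bot.get_image("side"); cv2.imwrite("pics/side9.png",cv2.resize(im[140:320,230:430],(666,600),interpolation=cv2.INTER_CUBIC))
for n in ["cap","barrel","collar","tall_barrel","slim_barrel","sleeve","carton"]: print(n,[(w("side",x["at"])*1000,round(x["score"],2)) for x in bot.place_of(n,"side")[:1]])
E
```

```text
51.35 [  9.89 -21.13 260.7 ] F [0.38 0.33 0.18] tau about bolt/50mm: -0.18869462124799866
side hub [(array([ 58.35,  -4.07, 126.97]), 0.77)]
side lever [(array([ 13.16,  18.77, 135.3 ]), 0.54)]
side lug [(array([67.88,  0.89, 93.39]), 0.83), (array([-414.12,  -36.69,   -4.25]), 0.16)]
cap [(array([520.3,  62.6,  78.8]), 0.95)]
barrel [(array([544.6,  22.7,  77.4]), 0.82)]
collar [(array([604.1,  94.3,   9.3]), 0.56)]
tall_barrel [(array([373.1, 400.6,   3.5]), 0.55)]
slim_barrel [(array([520.9, 389.8,  -1. ]), 0.73)]
sleeve [(array([ 420. , -428.7,    3. ]), 0.83)]
carton [(array([ 602.5, -429.1,    1.6]), 0.44)]
```

View pics/side9.png

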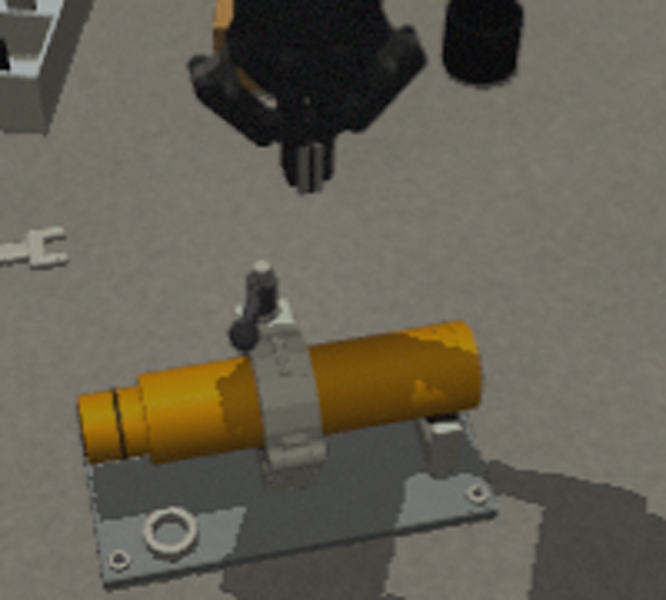

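The side view shows the cap closed, the bolt upright in the slot with its hub at (262,285), and the lever swung over to the hinge side with its ball at (243,333). The finger is clear at (310,180) and the surrounding things have not moved. I hand the job in.

```bash
python3 -c "
from workcell import bot
print(bot.sign_off(), bot.get_state()['time'])"
```

```text
the job is handed in; nothing more can be done
the job is handed in; nothing more can be done
```

The barrel is clamped and the job is handed in, with the arm clear of everything at about 52 s of the 64 s allowed.

- **Cap:** I swung it over with the shut fingertips and bedded it on the barrel with an 11 N push on the lug.
- **Bolt:** I pushed it upright into the slot by the side of the hub, with readings of about 3 to 5 N.
- **Nut:** I turned the lever clockwise about 2.6 rad. It ran at 2 to 6 N, then rose to 12, 16, 17 and 18 N over the last steps, which I took as the hard stop. The highest force I read was 18 N, well under the 50 N that bends the lever.

**Last checks:**
- The force was back to about zero after letting go.
- The final picture shows the cap home, the bolt upright in the slot and the lever on the hinge side.
- The barrel, collar, standing barrels, sleeve and carton are where they were, to within the networks' accuracy.

**Less certain:**
- The stop felt slightly springy. The finger still crept 0.3 to 0.6 mm per push, with the force rising only 1 to 4 N each time. I put this down to give in the finger, arm or stop, since the nut itself should need no more than 5 N to turn.
- I only saw the force at the end of each move, so brief peaks in between would not have shown.
- The network's hub position drifted a few mm in x (58 to 63 mm), which is about its stated accuracy.

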